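Shut down the sample shaker

TASK

The sample shaker has finished its run: swing its clamp lever from the red notch to the green notch to free the canister, then lift the canister by its handle off the deck and stand it upright on the round blue mat. With the canister out of the way, put every wood chip that was spilt into the green bin, and last of all swing the lever on into the white notch to park the shaker. Leave the bottle, the mouse and the slide box where they are.

Things in the scene. Friction and masses are not known exactly. Their poses are not given: they have to be found in the camera images.
- stand: the shaker, fixed to the bench. Origin on the bench under the deck. Its flat deck (white rim, pale grey top) is 290 (x, -145 to 145) by 245 mm (y, -100 to 145), its top 30 mm above the bench. The dark grey control wing joins it on the -y side (x -110 to 110, y -100 to -235 mm), same height, and carries the lever, pivot at x 0, y -115 mm, vertical axis
- lever (a joint): angle of the clamp lever about the vertical pivot, in rad, counter-clockwise seen from above: 0 = red notch (start, clamped), 0.7 = green notch (released), 1.4 = white notch (parked); it can go from -0.08 to 1.6, stays where it is left and needs about 1.5 N at the grip. The notches are about 0.3 rad wide
- lever_grip (a point): centre of the lever's upright black grip, a round post 20 mm across and 32 mm tall (its top is 14 mm above this point, which is 65 mm above the bench), 85 mm from the pivot. On the other side of the pivot a steel tongue 38 mm long holds down the canister's foot when the lever is at red
- notch_red (a point): point on the path of the grip where the lever is in the red notch (10 mm below lever_grip's height)
- notch_green (a point): point on the path of the grip where the lever is in the green notch (10 mm below lever_grip's height)
- notch_white (a point): point on the path of the grip where the lever is in the white notch (10 mm below lever_grip's height)
- canister: closed steel sample canister with a green band and a white lid, about 0.45 kg; origin at the centre of its underside, z up its axis. Foot flange 104 mm across and 6 mm thick, body 80 mm across, lid top 115 mm up, fixed black handle over the lid; 161 mm tall in all. It stands on the shaker's deck
- canister_handle (a point): centre of the canister's handle bar, 155 mm above its underside; the bar runs along the canister's y axis, is 14 mm thick (x), 12 mm high, with 66 mm clear between its posts and 34 mm of free height between lid and bar
- mat: round blue mat, 180 mm across, 4 mm thick, fixed on the bench; origin at the centre of its underside
- bin: open green bin, 170 x 170 mm outside, 75 mm tall, walls 4 mm, fixed; origin at the centre of its underside. The mat and the bin may change sides
- bin_in (a point): centre of the bin's inner floor
- chip0: chunky wood chip, 44 (x) x 24 (y) x 18 mm (z), pale with a dark bark face, 20 g; origin at the centre of its 44 x 24 underside. 5 to 7 of them are present, spilt on the deck round the canister
- chip1: chunky wood chip, 44 (x) x 24 (y) x 18 mm (z), pale with a dark bark face, 20 g; origin at the centre of its 44 x 24 underside. 5 to 7 of them are present, spilt on the deck round the canister
- chip2: chunky wood chip, 44 (x) x 24 (y) x 18 mm (z), pale with a dark bark face, 20 g; origin at the centre of its 44 x 24 underside. 5 to 7 of them are present, spilt on the deck round the canister
- chip3: chunky wood chip, 44 (x) x 24 (y) x 18 mm (z), pale with a dark bark face, 20 g; origin at the centre of its 44 x 24 underside. 5 to 7 of them are present, spilt on the deck round the canister
- chip4: chunky wood chip, 44 (x) x 24 (y) x 18 mm (z), pale with a dark bark face, 20 g; origin at the centre of its 44 x 24 underside. 5 to 7 of them are present, spilt on the deck round the canister
- chip5: chunky wood chip, 44 (x) x 24 (y) x 18 mm (z), pale with a dark bark face, 20 g; origin at the centre of its 44 x 24 underside. 5 to 7 of them are present, spilt on the deck round the canister
- chip6: chunky wood chip, 44 (x) x 24 (y) x 18 mm (z), pale with a dark bark face, 20 g; origin at the centre of its 44 x 24 underside. 5 to 7 of them are present, spilt on the deck round the canister
- reagent: amber bottle with red cap, 52 mm across, 120 mm tall; origin under its centre; leave alone
- mouse: black computer mouse, 100 x 58 x 24 mm; origin under its centre; leave alone
- slidebox: white slide box, 75 x 50 x 22 mm; origin under its centre; leave alone

How it is judged:
On the way, in this order (a step that is already met when the one before it is completed fails the run):
1. the lever is in the green notch, the canister still on the deck (value of joint lever between 0.58 and 0.82 rad and velocity of joint lever between -0.1 and 0.1 rad/s and horizontal distance between canister and stand below 0.08 m and height (world z) of canister above 0.025 m), for 0.2 s.
2. the canister stands upright on the mat, let go (horizontal distance between canister and mat below 0.045 m and z of canister in the frame of mat between -0.002 and 0.01 m and angle between canister's own z axis and vertical below 0.1 rad and linear speed of canister below 0.02 m/s and contact force between the fingers and canister below 0.1 N), for 0.3 s.
3. every chip is in the bin (x of chip0 in the frame of bin_in between -0.082 and 0.082 m and y of chip0 in the frame of bin_in between -0.082 and 0.082 m and z of each of chip0, chip1, chip2, chip3, chip4, chip5, chip6 in the frame of bin_in below 0.07 m and x of chip1 in the frame of bin_in between -0.082 and 0.082 m and y of chip1 in the frame of bin_in between -0.082 and 0.082 m and x of chip2 in the frame of bin_in between -0.082 and 0.082 m and y of chip2 in the frame of bin_in between -0.082 and 0.082 m and x of chip3 in the frame of bin_in between -0.082 and 0.082 m and y of chip3 in the frame of bin_in between -0.082 and 0.082 m and x of chip4 in the frame of bin_in between -0.082 and 0.082 m and y of chip4 in the frame of bin_in between -0.082 and 0.082 m and x of chip5 in the frame of bin_in between -0.082 and 0.082 m and y of chip5 in the frame of bin_in between -0.082 and 0.082 m and x of chip6 in the frame of bin_in between -0.082 and 0.082 m and y of chip6 in the frame of bin_in between -0.082 and 0.082 m), for 0.2 s.
4. the lever is in the white notch (value of joint lever between 1.28 and 1.52 rad and velocity of joint lever between -0.1 and 0.1 rad/s), for 0.2 s.
At the end, for the whole second after the job is handed in: The canister stands upright (within 0.1 rad) and at rest on the mat, its centre within 45 mm of the mat's; every chip that is present lies at rest in the bin; the lever is at 1.4 rad (within 0.12), in the white notch (all of step 3 and all of step 4 and horizontal distance between canister and mat below 0.045 m and z of canister in the frame of mat between -0.002 and 0.01 m and angle between canister's own z axis and vertical below 0.1 rad and linear speed of canister below 0.02 m/s and linear speed of each of chip0, chip1, chip2, chip3, chip4, chip5, chip6 below 0.03 m/s); the robot touches nothing.
It fails at once if the bottle is disturbed (moved more than 25 mm) (distance of reagent from where it was at the start of the episode above 0.025 m).
It fails at once if the mouse is disturbed (moved more than 25 mm) (distance of mouse from where it was at the start of the episode above 0.025 m).
It fails at once if the slide box is disturbed (moved more than 25 mm) (distance of slidebox from where it was at the start of the episode above 0.025 m).
Of chip0, chip1, chip2, chip3, chip4, chip5, chip6 only 5 to 7 are there at a start; the rules pass over those that are not, and their reading is None.
At some moment in a run one of chip0, chip1, chip2, chip3, chip4, chip5, chip6 may be knocked a few centimetres aside while the robot is not near it.
Once in a run the grip may slacken for a moment while it holds something.
It also fails if it takes over 208 s, if anything falls off the work surface, if the arm or the gripper's body presses on something with over 40 N, if the wrist force passes 120 N, or if a joint passes its speed limit or range.

ROBOT

A 7-joint arm with a two-finger parallel gripper is mounted at the origin on the work surface. World frame = base frame: x ahead of the robot, y to its left, z up, the work surface at z = 0. Lengths are in m, angles in rad, forces in N, time in s.
With the tool pointing down it reaches from about 0.425 to 0.875 m from the base axis. Payload 4.7 kg.
Tool frame: the origin (TCP) lies at the very end of the fingers, on their centre line; the grasp point (between the pads) lies 19 mm behind it; z points along the fingers, y is the line along which they close (so a half turn about z gives the same grasp; the last joint's range is limited). The gripper opens to 87 mm and grips with 3 to 60 N. Pads are 19 mm wide; open, the fingers measure 117 mm over their backs; the gripper's body (75 mm by 190 mm) begins 51 mm behind the grasp point.
Start: joints at [-1.172, 0.321, -0.07, 1.45, 0.023, 1.371, -0.057], TCP at [0.244, 0.602, 0.223] pointing down, gripper open.
Joint ranges: [-2.86, 2.86], [-0.3, 2.09], [-1.38, 1.24], [0.06, 2.45], [-1.56, 4.7], [0.09, 2.05], [-2.69, 2.69]. Speed limits (rad/s): [2.57, 2.57, 3.14, 3.14, 3.14, 3.14, 3.14].

INTERFACE

Orientations are given as a unit quaternion [w, x, y, z].
In Python, from bench import bot gives the robot as it stands.
- The arm moves only by the tool jog_arm, never from a script. Its argument "rows" is a list of rows, each an object of numbers: "hand": the opening, from -1 (shut) to 1 (fully open); "x", "y", "z": the shift along the tool's x, y, z scaled (see below); "spin": the turn about the tool's z scaled (see below). In form: [{"hand": .., "x": .., "y": .., "z": .., "spin": ..}, ...]. A call has 1 to 20 rows; each row shifts and turns the commanded pose from where the row before left it, along the tool's axes as they then stand; what a row does not reach is not made up. The controller multiplies each number of a shift by 0.4 m and each number of a turn by pi rad. A row lasts 1/12 s, in which the tool goes at most 41.7 mm and 7.16 degrees, less where a joint would pass 70% of its speed; a pose out of reach is approached as far as the arm can. A call with a number of a shift or a turn outside -1 to 1 is refused whole. A call with a gripper value outside its range is refused whole. The fingers move at their own pace and stop on an object; "grip_force" is the grip in N (left out, the last holds). Time passes only in rows, so rows that do not move let the fingers close. It gives the time, the measured TCP pose, the force, the opening and the grip force at its end, in the units of the state.
- bot.sense(): the state, without advancing time (a new reading comes with each control period).
- bot.get_image(name): name is "side" or "top"; returns the picture (480x640x3 uint8, blue, green, red); there is no depth.
- bot.camera_info(name): a dict with "fx", "fy", "cx", "cy" (pixels), "R" (3x3) and "t" (3): a world point X has camera coordinates R X + t. Camera axes: x right, y down, z forward; pixel columns grow to the right and rows downward; lengths in m; the calibration is good to about 2 mm. A picture is of the moment at which its call begins. camera_info takes no time and is no camera call.
- bot.finish_job(): hands the job in; it is judged then, once.
Trained networks look in the newest picture that a camera, given by its name, has taken for a name from the list of things; names that differ only in an ending like _2 or _b are one class to them, and where a whole thing is asked for, a point or a joint stands for the part that bears it (a point fixed in the world has none). Each returns a list of dicts, best first, with "score" (0 to 1); they miss things now and then, are a little off and sometimes report something else, mostly with a low value. They report only what shows in the picture. A call takes as long as a camera call.
- bot.outline_of(camera, thing): "pixels" (480x640 bool, what is visible of it) and "at" ([column, row] in pixels, amid what is visible of it).
- bot.tip_of(camera, thing): "at" ([column, row] in pixels: a listed point, or the origin of a listed thing).
The state is a dict: "t": time; "qpos": joint angles; "joint_velocities": joint speeds; "effort": joint torques, N m; "position": TCP position; "tool_rot": TCP orientation; "force": force on the tool from outside, world axes, zero at the start; "torque": the same for the moment, N m; "gripper_width": finger opening in m; "finger_force": force on a finger pad.
Only numpy, scipy, OpenCV 4.12 (cv2) and the standard library are available. Lean on these libraries where they do the work, as an engineer would, in place of code of your own. Each camera call takes 0.05 s, during which the arm holds its last target. There are 200 camera calls.

## Working session

There is one attempt and no reset: what is moved stays moved. The work goes in short steps, Python scripts to look and compute and a tool call to move; the robot and the scene stay as the last step left them, time stands still between calls to the robot, and variables do not carry over. Pictures are saved under pics/ and viewed, at most 14 in all, crops included, and the job is handed in when it is done.

Besides the shell and the picture viewer there is one more tool, called after "Call:" in YAML: its name, and indented under it one key for each argument. jog_arm: Moves the arm, as the interface text tells. Its arguments: {"type":"object","properties":{"rows":{"type":"array","items":{"type":"object","properties":{"hand":{"type":"number"},"x":{"type":"number","minimum":-1,"maximum":1},"y":{"type":"number","minimum":-1,"maximum":1},"z":{"type":"number","minimum":-1,"maximum":1},"spin":{"type":"number","minimum":-1,"maximum":1}}}},"grip_force":{"type":"number"}},"required":["rows"]}

```bash
ls; mkdir -p pics; python3 - <<'E'
from bench import bot
import cv2
for n in("top","side"):
    im=bot.get_image(n); cv2.imwrite(f"pics/{n}0.png",im)
    c=bot.camera_info(n); print(n,c)
s=bot.sense();print(s)
E
```

```text
pics
top {'fx': 623.4934742844453, 'fy': 623.4934742844453, 'cx': 319.77063617707813, 'cy': 233.31255088465403, 'R': array([[-0.00167514, -0.999906  , -0.01360826],
       [-0.99524169,  0.00299277, -0.09739107],
       [ 0.09742264,  0.01338036, -0.99515315]]), 't': array([0.00163932, 0.63960169, 1.3485035 ])}
side {'fx': 529.3242976522272, 'fy': 529.3242976522272, 'cx': 322.00995377321294, 'cy': 236.30815751053964, 'R': array([[ 0.98251502, -0.18522486,  0.0188678 ],
       [-0.10070966, -0.61395721, -0.78288831],
       [ 0.1565944 ,  0.76729935, -0.62187612]]), 't': array([-0.60710419,  0.1602037 ,  1.11988929])}
{'t': 0.1, 'qpos': array([-1.17190532,  0.32170375, -0.07009077,  1.45155665,  0.02261094,
        1.37078344, -0.05690351]), 'joint_velocities': array([-5.44986641e-05, -2.10255236e-03,  1.47860520e-03, -1.00661112e-03,
       -1.79092544e-04,  1.59354674e-03, -6.57895668e-04]), 'effort': array([-2.87161288e-05, -4.92570269e+01, -4.05793833e-01, -3.13399708e+01,
       -6.41425769e-02,  3.94825742e-02,  7.47298168e-05]), 'position': array([0.2438483 , 0.60199706, 0.2215984 ]), 'tool_rot': array([-1.08739747e-04,  1.91194804e-01,  9.81551758e-01, -8.25046337e-04]), 'force': array([0.29858971, 0.41518818, 0.0028571 ]), 'torque': array([-0.0387928 ,  0.08466958, -0.03820907]), 'finger_force': 0.0, 'gripper_width': 0.08673340011123741}
```

View pics/top0.png

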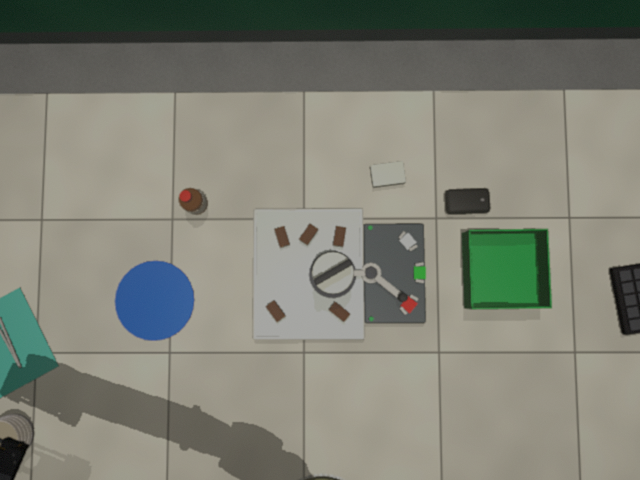

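View pics/side0.png

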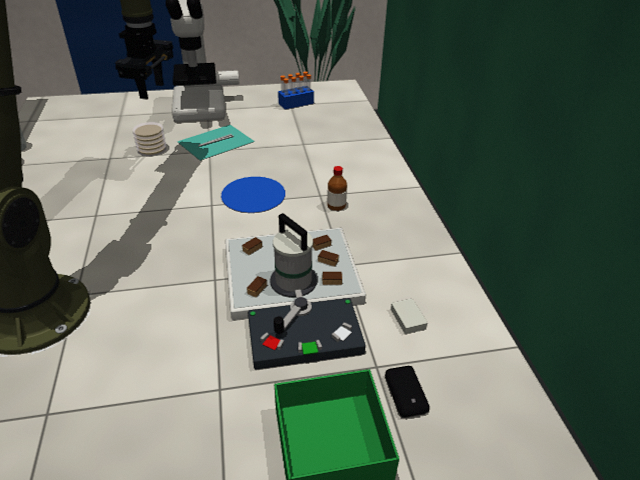

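The top view shows five dark chips at about (282,237), (309,234), (340,236), (276,311) and (339,312). It also shows the canister (333,274), the lever grip (403,297), the mat (155,300) and the bin (506,268). The side view shows the same five chips.

```bash
cat >h.py <<'E'
from bench import bot
import numpy as np, cv2
def ray(cam,p):
    c=bot.camera_info(cam);R=np.array(c["R"]);t=np.array(c["t"])
    d=R.T@np.array([(p[0]-c["cx"])/c["fx"],(p[1]-c["cy"])/c["fy"],1.]);return -R.T@t,d/np.linalg.norm(d)
def at_z(cam,p,z):
    o,d=ray(cam,p);return o+d*(z-o[2])/d[2]
def tri(p,q):
    (o1,d1),(o2,d2)=ray("top",p),ray("side",q)
    A=np.stack([d1,-d2],1);s=np.linalg.lstsq(A,o2-o1,rcond=None)[0]
    a,b=o1+s[0]*d1,o2+s[1]*d2;return (a+b)/2,np.linalg.norm(a-b)
def both(name):
    a=bot.tip_of("top",name);b=bot.tip_of("side",name)
    return a,b
def chips(cam,z):
    """dark-brown chip tops: bark face centre & long-axis angle at height z (top cam)"""
    out=[]
    for d in bot.outline_of(cam,"chip0"):
        m=d["pixels"].astype(np.uint8);ys,xs=np.nonzero(m)
        w=np.array([at_z(cam,p,z)[:2] for p in zip(xs,ys)])
        c,(l1,l2),a=cv2.minAreaRect((w*1000).astype(np.float32))
        ang=np.radians(a if l1>l2 else a+90)
        out.append((d["score"],d["at"],w.mean(0),max(l1,l2),min(l1,l2),(ang+np.pi/2)%np.pi-np.pi/2,len(xs)))
    return out
E
python3 - <<'E'
from h import *
np.set_printoptions(precision=4,suppress=True)
bot.get_image("top");bot.get_image("side")
for n in["lever_grip","notch_red","notch_green","notch_white","canister_handle","canister","stand","mat","bin","bin_in","reagent","mouse","slidebox"]:
    a,b=both(n)
    print(n,[(round(d["score"],2),np.round(d["at"],1)) for d in a[:2]],[(round(d["score"],2),np.round(d["at"],1)) for d in b[:2]],*(tri(a[0]["at"],b[0]["at"]) if a and b else()))
for c in chips("top",.048):print(c)
E
```

```text
lever_grip [(0.86, array([404.7, 294.6]))] [(0.64, array([278.1, 321.1])), (0.49, array([333.2, 284.1]))] [ 0.5007 -0.1799  0.0742] 0.00734670932160921
notch_red [(0.57, array([401.5, 297.2]))] [(0.72, array([275.2, 324.8])), (0.58, array([333.8, 283.7]))] [ 0.4952 -0.1749  0.0592] 0.007321644673670933
notch_green [(0.82, array([410.8, 268.9])), (0.69, array([384.7, 173. ]))] [(0.59, array([303.3, 329.2])), (0.49, array([334.7, 204.9]))] [ 0.5514 -0.1952  0.0591] 0.01596549183633479
notch_white [(0.74, array([401.3, 246.5])), (0.44, array([403. , 295.8]))] [(0.57, array([334.2, 319.5]))] [ 0.608  -0.1767  0.0552] 9.447291933433052e-07
canister_handle [(0.94, array([332.3, 268.8]))] [(0.66, array([293. , 225.6])), (0.55, array([407.1, 395.1]))] [ 0.5523 -0.026   0.182 ] 0.005266889486708166
canister [(0.9, array([332.1, 277.9])), (0.37, array([340.3, 311. ]))] [(0.76, array([294.7, 281.4]))] [ 0.546  -0.0273  0.0285] 0.009715319061515402
stand [(0.96, array([319.6, 274.3]))] [(0.71, array([293.1, 280.6])), (0.35, array([296.6, 280.8]))] [0.5505 0.001  0.0043] 0.0011524056244464672
mat
[... 375 characters left out ...]
.87, array([334.6, 205.2]))] [0.7097 0.2817 0.0015] 0.0073843994844866425
mouse [(0.75, array([464. , 201.6])), (0.49, array([335.4, 271.3]))] []
slidebox [(0.7, array([387.3, 174.2]))] [(0.86, array([409.7, 318.8]))] [ 0.7778 -0.1537  0.0015] 0.0008405162574976918Traceback (most recent call last):
  File "<stdin>", line 7, in <module>
  File "h.py", line 20, in chips
    w=np.array([at_z(cam,p,z)[:2] for p in zip(xs,ys)])
                ~~~~^^^^^^^^^
  File "h.py", line 7, in at_z
    o,d=ray(cam,p);return o+d*(z-o[2])/d[2]
        ~~~^^^^^^^
  File "h.py", line 4, in ray
    c=bot.camera_info(cam);R=np.array(c["R"]);t=np.array(c["t"])
ValueError: time passes only in moves, steps and waits
```

```bash
cat >>h.py <<'E'
_ci={}
def ray(cam,p):
    if cam not in _ci:_ci[cam]=bot.camera_info(cam)
    c=_ci[cam];R=np.array(c["R"]);t=np.array(c["t"])
    d=R.T@np.array([(p[0]-c["cx"])/c["fx"],(p[1]-c["cy"])/c["fy"],1.]);return -R.T@t,d/np.linalg.norm(d)
def blobs(im,lo,hi,amin=30,amax=1e6,box=(0,0,640,480)):
    m=cv2.inRange(cv2.cvtColor(im,cv2.COLOR_BGR2HSV),lo,hi)
    b=np.zeros_like(m);b[box[1]:box[3],box[0]:box[2]]=255
    n,l,st,ce=cv2.connectedComponentsWithStats(m&b)
    out=[]
    for i in range(1,n):
        if amin<=st[i,4]<=amax: out.append((st[i,4],ce[i],np.argwhere(l==i)[:,::-1]))
    return out
def rect(cam,px,z):
    w=np.array([at_z(cam,p,z)[:2] for p in px])
    c,(l1,l2),a=cv2.minAreaRect((w*1000).astype(np.float32))
    ang=np.radians(a if l1>l2 else a+90)
    return np.array(c)/1000,w.mean(0),max(l1,l2),min(l1,l2),(ang+np.pi/2)%np.pi-np.pi/2
E
python3 - <<'E'
from h import *
np.set_printoptions(precision=4,suppress=True)
im=bot.get_image("top");sd=bot.get_image("side")
H=cv2.cvtColor(im,cv2.COLOR_BGR2HSV)
for p in[(282,237),(339,312),(320,320),(403,297),(395,315),(332,273),(155,300)]:print(p,H[p[1],p[0]])
for a,c,px in blobs(im,(0,70,40),(20,255,160),40,600,(250,200,365,342)):print("chip",a,c,*rect("top",px,.048))
a,c,px=max(blobs(im,(105,100,60),(125,255,255),500,box=(90,230,220,360)),key=lambda b:b[0]);print("mat",a,*rect("top",px,.004))
for a,c,px in blobs(im,(0,0,0),(180,255,50),20,box=(300,250,430,310)):print("dark",a,c,px.min(0),px.max(0),*rect("top",px,.185))
for a,c,px in blobs(sd,(0,0,0),(180,255,50),20,box=(250,200,330,345)):print("sdark",a,c,px.min(0),px.max(0))
for a,c,px in blobs(im,(50,90,40),(75,255,255),1000):print("bin",a,*rect("top",px,.075))
for n in["lever_grip","mat"]:
    d=bot.outline_of("top",n);print(n,[(round(e["score"],2),e["at"]) for e in d])
d=bot.outline_of("top","stand")[0];ys,xs=np.nonzero(d["pixels"]);print(rect("top",list(zip(xs,ys)),.03))
cv2.imwrite("pics/z.png",cv2.resize(im[195:355,245:445],None,fx=4,fy=4,interpolation=2)[:600])
E
```

```text
(282, 237) [ 11 110  93]
(339, 312) [ 12 111  94]
(320, 320) [ 30   3 165]
(403, 297) [20 24 63]
(395, 315) [60  6 91]
(332, 273) [20 12 65]
(155, 300) [107 170 150]
chip 176 [308.233  233.8239] [0.6369 0.0251] [0.6369 0.0251] 40.30248260498047 20.679916381835938 -0.6090355133710759
chip 177 [281.5367 236.2825] [0.6317 0.0834] [0.6317 0.0835] 41.086448669433594 20.057207107543945 0.3235928144407989
chip 173 [339.0173 236.0058] [ 0.6318 -0.042 ] [ 0.6319 -0.0421] 40.75965118408203 20.107351303100586 -0.1697157994196976
chip 189 [275.2751 310.7302] [0.4703 0.0967] [0.4701 0.0964] 41.44461441040039 21.354938507080078 0.6350653164445381
chip 184 [339.0054 311.3696] [ 0.4687 -0.0412] [ 0.4686 -0.0413] 40.93364715576172 20.736894607543945 0.8864372967325642
mat 4860 [0.4937 0.3724] [0.4929 0.372 ] 175.5679473876953 173.8731689453125 1.5700799364616653
sdark 351 [293.2707 229.2137] [279 214] [306 250]
sdark 432 [294.0278 280.0301] [271 264] [316 296]
sdark 29 [303.3448 306.7586] [300 303] [307 310]
sdark 339 [281.1475 326.8319] [267 315] [298 338]
sdark 32 [250.8438 333.125 ] [250 321] [252 344]
bin 18138 [1.1207 0.0048] [1.1237 0.0245] 1421.2718505859375 72.05970001220703 1.5624542409963325
bin 6633 [ 0.5597 -0.3961] [ 0.5591 -0.398 ] 182.06838989257812 167.6283416748047 1.5694160104019086
lever_grip [(0.59, [379.1, 278.9])]
mat [(0.57, [154.4, 297.7])]
(array([ 0.5523, -0.0411]), array([ 0.5498, -0.033 ]), 379.8802795410156, 287.94183349609375, np.float64(1.5700800696197197))
```

View pics/z.png

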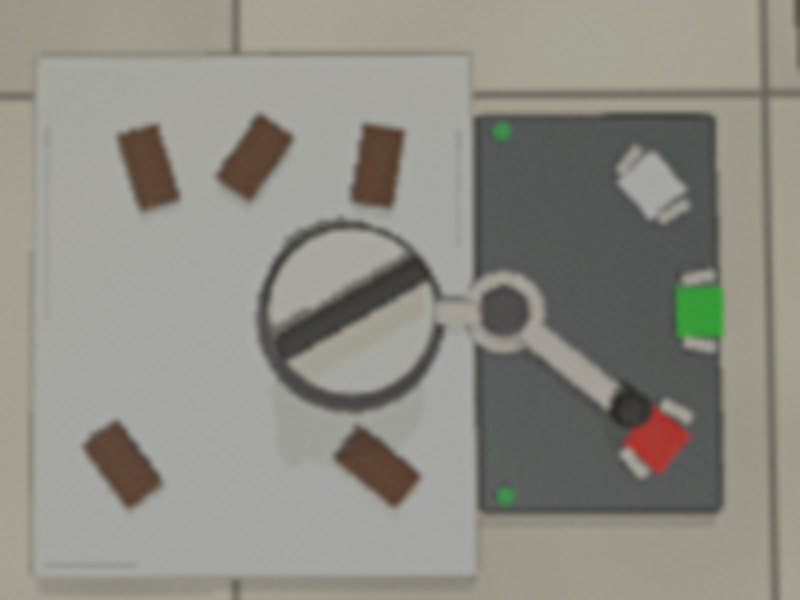

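The crop puts the grip top at about (402.5,296.7). The handle bar runs from (315.8,281.8) to (350,261.3), and the green marker is at (420,273). Next I turn the tool so its y axis lies along world +x, and raise it.

Call:
jog_arm:
  rows:
    - {"spin": 0.0378,"z": -0.02,"hand": 1}
    - {"spin": 0.0378,"z": -0.02,"hand": 1}
    - {"spin": 0.0378,"z": -0.02,"hand": 1}
    - {"spin": 0.0378,"z": -0.02,"hand": 1}
    - {"spin": 0.0378,"z": -0.02,"hand": 1}
    - {"spin": 0.0378,"z": -0.02,"hand": 1}
    - {"spin": 0.0378,"z": -0.02,"hand": 1}
    - {"spin": 0.0378,"z": -0.02,"hand": 1}
    - {"spin": 0.0378,"z": -0.02,"hand": 1}
    - {"spin": 0.0378,"z": -0.02,"hand": 1}
    - {"hand": 1}

```text
invalid input at $.rows[0]: expected keys hand, x, y, z, spin
```

```bash
cat >>h.py <<'E'
def to(x,y,z,phi=None):
    """shift (units of the move) needed now, in tool axes, and spin to bring tool-y to world angle phi (mod pi)"""
    from scipy.spatial.transform import Rotation as Ro
    s=bot.sense();q=s["tool_rot"];M=Ro.from_quat([q[1],q[2],q[3],q[0]]).as_matrix()
    d=M.T@(np.array([x,y,z])-s["position"])/.4
    f=np.arctan2(M[1,1],M[0,1]);sp=None
    if phi is not None: sp=((f-phi+np.pi/2)%np.pi-np.pi/2)/np.pi
    print("pos",np.round(s["position"],4),"phi",round(f,4),"shift",np.round(d,4),"spin",sp and round(sp,4),"w",round(s["gripper_width"],4),"t",round(s["t"],2))
E
python3 - <<'E'
from h import *
np.set_printoptions(precision=4,suppress=True)
print("grip",at_z("top",(402.5,296.7),.079)); print("pivot",at_z("top",(371.2,272.7),.055))
a,b=at_z("top",(315.75,281.75),.191),at_z("top",(350,261.25),.191);print("bar",a,b,(a+b)/2,np.arctan2(*(b-a)[1::-1]))
print("grip tri",tri((402.5,296.7),(278.5,319)),"handle tri",tri((332.8,271.5),(292,228)))
for n,p in dict(red=(407.5,303),green=(419.5,272.7),white=(407.6,241.4)).items():print(n,at_z("top",p,.032))
to(.5,.37,.3,0)
E
```

```text
grip [ 0.4999 -0.1749  0.079 ]
pivot [ 0.5515 -0.1111  0.055 ]
bar [0.5295 0.006  0.191 ] [ 0.5692 -0.0607  0.191 ] [ 0.5493 -0.0274  0.191 ] -1.0344780532756659
grip tri (array([ 0.4991, -0.1753,  0.0751]), np.float64(0.001575458109891147)) handle tri (array([ 0.5486, -0.0272,  0.177 ]), np.float64(0.0024571369632568015))
red [ 0.4861 -0.1912  0.032 ]
green [ 0.5521 -0.2185  0.032 ]
white [ 0.621  -0.1935  0.032 ]
pos [0.244  0.6025 0.2226] phi 1.186 shift [-0.8113 -0.2985 -0.1935] spin 0.3775 w 0.0869 t 1.8
```

Call:
jog_arm:
  rows:
    - {"x": 0,"y": 0,"spin": 0.0378,"z": -0.02,"hand": 1}
    - {"x": 0,"y": 0,"spin": 0.0378,"z": -0.02,"hand": 1}
    - {"x": 0,"y": 0,"spin": 0.0378,"z": -0.02,"hand": 1}
    - {"x": 0,"y": 0,"spin": 0.0378,"z": -0.02,"hand": 1}
    - {"x": 0,"y": 0,"spin": 0.0378,"z": -0.02,"hand": 1}
    - {"x": 0,"y": 0,"spin": 0.0378,"z": -0.02,"hand": 1}
    - {"x": 0,"y": 0,"spin": 0.0378,"z": -0.02,"hand": 1}
    - {"x": 0,"y": 0,"spin": 0.0378,"z": -0.02,"hand": 1}
    - {"x": 0,"y": 0,"spin": 0.0378,"z": -0.02,"hand": 1}
    - {"x": 0,"y": 0,"spin": 0.0373,"z": -0.02,"hand": 1}
    - {"x": 0,"y": 0,"spin": 0,"z": 0,"hand": 1}

```text
t: 2.72
position: [0.2443, 0.6032, 0.3045]
tool_rot: [-0.001, 0.708, 0.706, 0.001]
force: [-1.0, -0.6, -0.5]
gripper_width: 0.0871
finger_force: 0.0
```

Call:
jog_arm:
  rows:
    - {"x": -0.072,"y": 0.08,"z": 0,"spin": 0,"hand": 1}
    - {"x": -0.072,"y": 0.08,"z": 0,"spin": 0,"hand": 1}
    - {"x": -0.072,"y": 0.08,"z": 0,"spin": 0,"hand": 1}
    - {"x": -0.072,"y": 0.08,"z": 0,"spin": 0,"hand": 1}
    - {"x": -0.072,"y": 0.08,"z": 0,"spin": 0,"hand": 1}
    - {"x": -0.072,"y": 0.08,"z": 0,"spin": 0,"hand": 1}
    - {"x": -0.072,"y": 0.08,"z": 0,"spin": 0,"hand": 1}
    - {"x": -0.072,"y": 0.08,"z": 0,"spin": 0,"hand": 1}
    - {"x": 0,"y": 0,"z": 0,"spin": 0,"hand": 1}
    - {"x": 0,"y": 0,"z": 0,"spin": 0,"hand": 1}

```text
t: 3.55
position: [0.4944, 0.376, 0.3022]
tool_rot: [0.001, 0.708, 0.706, -0.0]
force: [-1.8, 0.8, -0.6]
gripper_width: 0.0869
finger_force: 0.0
```

Call:
jog_arm:
  rows:
    - {"x": -0.09,"y": 0,"z": 0,"spin": 0,"hand": 1}
    - {"x": -0.09,"y": 0,"z": 0,"spin": 0,"hand": 1}
    - {"x": -0.09,"y": 0,"z": 0,"spin": 0,"hand": 1}
    - {"x": -0.09,"y": 0,"z": 0,"spin": 0,"hand": 1}
    - {"x": -0.09,"y": 0,"z": 0,"spin": 0,"hand": 1}
    - {"x": -0.09,"y": 0,"z": 0,"spin": 0,"hand": 1}
    - {"x": -0.09,"y": 0,"z": 0,"spin": 0,"hand": 1}
    - {"x": -0.09,"y": 0,"z": 0,"spin": 0,"hand": 1}
    - {"x": -0.09,"y": 0,"z": 0,"spin": 0,"hand": 1}
    - {"x": -0.09,"y": 0,"z": 0,"spin": 0,"hand": 1}
    - {"x": -0.09,"y": 0,"z": 0,"spin": 0,"hand": 1}
    - {"x": -0.09,"y": 0,"z": 0,"spin": 0,"hand": 1}
    - {"x": -0.09,"y": 0,"z": 0,"spin": 0,"hand": 1}
    - {"x": -0.09,"y": 0,"z": 0,"spin": 0,"hand": 1}
    - {"x": -0.09,"y": 0,"z": 0,"spin": 0,"hand": 1}
    - {"x": 0,"y": 0,"z": 0,"spin": 0,"hand": 1}
    - {"x": 0,"y": 0,"z": 0,"spin": 0,"hand": 1}

```text
t: 4.97
position: [0.4916, -0.1613, 0.3025]
tool_rot: [-0.0, 0.707, 0.707, 0.0]
force: [-0.0, 0.4, -0.5]
gripper_width: 0.087
finger_force: 0.0
```

```bash
python3 -c "
from h import *
to(.498,-.1765,.056,0)"
```

```text
pos [ 0.4916 -0.1613  0.3025] phi -0.0006 shift [-0.0381  0.0159  0.6162] spin -0.0002 w 0.087 t 4.97
```

Call:
jog_arm:
  grip_force: 10
  rows:
    - {"x": -0.0381,"y": 0.0159,"z": 0,"spin": 0,"hand": 1}
    - {"x": 0,"y": 0,"z": 0.08,"spin": 0,"hand": 1}
    - {"x": 0,"y": 0,"z": 0.08,"spin": 0,"hand": 1}
    - {"x": 0,"y": 0,"z": 0.08,"spin": 0,"hand": 1}
    - {"x": 0,"y": 0,"z": 0.08,"spin": 0,"hand": 1}
    - {"x": 0,"y": 0,"z": 0.08,"spin": 0,"hand": 1}
    - {"x": 0,"y": 0,"z": 0.08,"spin": 0,"hand": 1}
    - {"x": 0,"y": 0,"z": 0.06,"spin": 0,"hand": 1}
    - {"x": 0,"y": 0,"z": 0.046,"spin": 0,"hand": 1}
    - {"x": 0,"y": 0,"z": 0.03,"spin": 0,"hand": 1}
    - {"x": 0,"y": 0,"z": 0,"spin": 0,"hand": 1}
    - {"x": 0,"y": 0,"z": 0,"spin": 0,"hand": -0.3}
    - {"x": 0,"y": 0,"z": 0,"spin": 0,"hand": -0.3}
    - {"x": 0,"y": 0,"z": 0,"spin": 0,"hand": -0.3}
    - {"x": 0,"y": 0,"z": 0,"spin": 0,"hand": -0.3}

```text
t: 6.22
position: [0.4992, -0.1758, 0.0574]
tool_rot: [0.001, 0.707, 0.707, 0.001]
force: [-0.3, 0.1, 0.3]
gripper_width: 0.0681
finger_force: 0.0
```

```bash
python3 -c "
from h import *
to(.5515,-.1965,.056,0)"
```

```text
pos [ 0.4992 -0.1758  0.0574] phi 0.0004 shift [-0.0519  0.1306  0.0038] spin 0.0001 w 0.0681 t 6.22
```

Call:
jog_arm:
  grip_force: 8
  rows:
    - {"x": 0,"y": 0,"z": 0,"spin": 0,"hand": -1}
    - {"x": 0,"y": 0,"z": 0,"spin": 0,"hand": -1}
    - {"x": 0,"y": 0,"z": 0,"spin": 0,"hand": -1}
    - {"x": 0,"y": 0,"z": 0,"spin": 0,"hand": -1}
    - {"x": 0,"y": 0,"z": 0,"spin": 0,"hand": -1}
    - {"x": 0,"y": 0,"z": 0,"spin": 0,"hand": -1}
    - {"x": 0,"y": 0,"z": 0,"spin": 0,"hand": -1}
    - {"x": 0,"y": 0,"z": 0,"spin": 0,"hand": -1}
    - {"x": 0,"y": 0,"z": 0,"spin": 0,"hand": -1}
    - {"x": 0,"y": 0,"z": 0,"spin": 0,"hand": -1}
    - {"x": 0,"y": 0,"z": 0,"spin": 0,"hand": -1}
    - {"x": 0,"y": 0,"z": 0,"spin": 0,"hand": -1}

```text
t: 7.22
position: [0.4985, -0.1755, 0.0562]
tool_rot: [0.0, 0.707, 0.707, 0.0]
force: [1.2, 1.1, -2.3]
gripper_width: 0.0199
finger_force: 8.0
```

Call:
jog_arm:
  rows:
    - {"x": -0.013,"y": 0.017,"z": 0,"spin": 0,"hand": -1}
    - {"x": -0.011,"y": 0.018,"z": 0,"spin": 0,"hand": -1}
    - {"x": -0.009,"y": 0.019,"z": 0,"spin": 0,"hand": -1}
    - {"x": -0.007,"y": 0.02,"z": 0,"spin": 0,"hand": -1}
    - {"x": -0.005,"y": 0.0205,"z": 0,"spin": 0,"hand": -1}
    - {"x": -0.003,"y": 0.021,"z": 0,"spin": 0,"hand": -1}
    - {"x": -0.001,"y": 0.015,"z": 0,"spin": 0,"hand": -1}
    - {"x": 0,"y": 0,"z": 0,"spin": 0,"hand": -1}
    - {"x": 0,"y": 0,"z": 0,"spin": 0,"hand": -1}

```text
t: 7.97
position: [0.5516, -0.1974, 0.0561]
tool_rot: [0.002, 0.707, 0.707, -0.0]
force: [1.2, -5.9, -2.9]
gripper_width: 0.0197
finger_force: 8.0
```

```bash
python3 -c "
from h import *
to(.5515,-.1965,.056,0)
im=bot.get_image('top');sd=bot.get_image('side')
a=cv2.resize(im[195:355,245:445],(400,320));cv2.imwrite('pics/g.png',np.hstack([a,cv2.resize(sd[200:360,220:420],(400,320))]))"
```

```text
pos [ 0.5516 -0.1974  0.0561] phi -0.001 shift [ 0.0023 -0.0003  0.0002] spin -0.0003 w 0.0197 t 7.97
```

View pics/g.png

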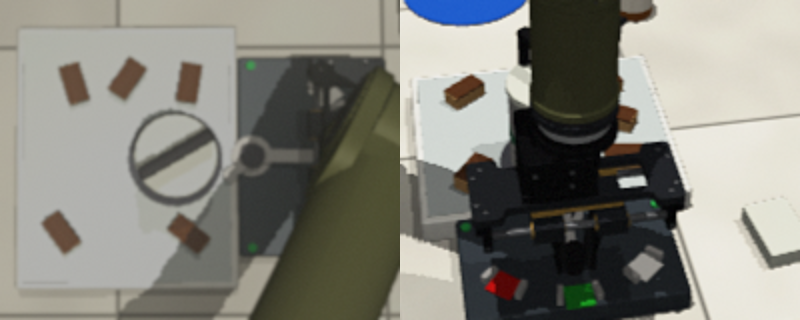

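The lever arm now points at the green marker and the tongue is clear of the canister. I release and lift straight up.

Call:
jog_arm:
  rows:
    - {"x": 0,"y": 0,"z": 0,"spin": 0,"hand": 1}
    - {"x": 0,"y": 0,"z": 0,"spin": 0,"hand": 1}
    - {"x": 0,"y": 0,"z": 0,"spin": 0,"hand": 1}
    - {"x": 0,"y": 0,"z": 0,"spin": 0,"hand": 1}
    - {"x": 0,"y": 0,"z": 0,"spin": 0,"hand": 1}
    - {"x": 0,"y": 0,"z": 0,"spin": 0,"hand": 1}
    - {"x": 0,"y": 0,"z": -0.08,"spin": 0,"hand": 1}
    - {"x": 0,"y": 0,"z": -0.08,"spin": 0,"hand": 1}
    - {"x": 0,"y": 0,"z": -0.08,"spin": 0,"hand": 1}
    - {"x": 0,"y": 0,"z": -0.08,"spin": 0,"hand": 1}
    - {"x": 0,"y": 0,"z": -0.08,"spin": -0.0341,"hand": 1}
    - {"x": 0,"y": 0,"z": -0.08,"spin": -0.0341,"hand": 1}
    - {"x": 0,"y": 0,"z": -0.08,"spin": -0.0341,"hand": 1}
    - {"x": 0,"y": 0,"z": -0.08,"spin": -0.0341,"hand": 1}
    - {"x": 0,"y": 0,"z": 0,"spin": -0.0341,"hand": 1}
    - {"x": 0,"y": 0,"z": 0,"spin": 0,"hand": 1}
    - {"x": 0,"y": 0,"z": 0,"spin": 0,"hand": 1}

```text
t: 9.48
position: [0.5502, -0.1951, 0.3118]
tool_rot: [-0.0, 0.496, 0.868, 0.0]
force: [0.3, -0.3, -0.0]
gripper_width: 0.0872
finger_force: 0.0
```

```bash
python3 -c "
from h import *
to(.549,-.0275,.166,.536)
bot.get_image('top');bot.get_image('side')
print(both('lever_grip'),both('canister_handle'))"
```

```text
pos [ 0.5502 -0.1951  0.3118] phi 0.5328 shift [0.3622 0.2103 0.3648] spin -0.001 w 0.0872 t 9.48
([{'at': [408.7, 270.8], 'score': 0.77}], [{'at': [306.7, 327.8], 'score': 0.58}]) ([{'at': [333.6, 276.2], 'score': 0.8}], [])
```

Call:
jog_arm:
  grip_force: 45
  rows:
    - {"x": 0.0724,"y": 0.042,"z": 0,"spin": -0.001,"hand": 1}
    - {"x": 0.0724,"y": 0.042,"z": 0,"spin": 0,"hand": 1}
    - {"x": 0.0724,"y": 0.042,"z": 0,"spin": 0,"hand": 1}
    - {"x": 0.0724,"y": 0.042,"z": 0,"spin": 0,"hand": 1}
    - {"x": 0.0724,"y": 0.042,"z": 0,"spin": 0,"hand": 1}
    - {"x": 0,"y": 0,"z": 0,"spin": 0,"hand": 1}
    - {"x": 0,"y": 0,"z": 0.08,"spin": 0,"hand": 1}
    - {"x": 0,"y": 0,"z": 0.08,"spin": 0,"hand": 1}
    - {"x": 0,"y": 0,"z": 0.08,"spin": 0,"hand": 1}
    - {"x": 0,"y": 0,"z": 0.06,"spin": 0,"hand": 1}
    - {"x": 0,"y": 0,"z": 0.04,"spin": 0,"hand": 1}
    - {"x": 0,"y": 0,"z": 0.025,"spin": 0,"hand": 1}
    - {"x": 0,"y": 0,"z": 0,"spin": 0,"hand": 1}
    - {"x": 0,"y": 0,"z": 0,"spin": 0,"hand": 1}

```text
t: 10.95
position: [0.5484, -0.0281, 0.1663]
tool_rot: [0.0, 0.494, 0.87, -0.0]
force: [-0.2, -0.8, -0.7]
gripper_width: 0.0869
finger_force: 0.0
```

Call:
jog_arm:
  grip_force: 45
  rows:
    - {"x": 0,"y": 0,"z": 0,"spin": 0,"hand": -1}
    - {"x": 0,"y": 0,"z": 0,"spin": 0,"hand": -1}
    - {"x": 0,"y": 0,"z": 0,"spin": 0,"hand": -1}
    - {"x": 0,"y": 0,"z": 0,"spin": 0,"hand": -1}
    - {"x": 0,"y": 0,"z": 0,"spin": 0,"hand": -1}
    - {"x": 0,"y": 0,"z": 0,"spin": 0,"hand": -1}
    - {"x": 0,"y": 0,"z": 0,"spin": 0,"hand": -1}
    - {"x": 0,"y": 0,"z": 0,"spin": 0,"hand": -1}
    - {"x": 0,"y": 0,"z": 0,"spin": 0,"hand": -1}
    - {"x": 0,"y": 0,"z": 0,"spin": 0,"hand": -1}
    - {"x": 0,"y": 0,"z": 0,"spin": 0,"hand": -1}
    - {"x": 0,"y": 0,"z": 0,"spin": 0,"hand": -1}
    - {"x": 0,"y": 0,"z": 0,"spin": 0,"hand": -1}
    - {"x": 0,"y": 0,"z": 0,"spin": 0,"hand": -1}
    - {"x": 0,"y": 0,"z": 0,"spin": 0,"hand": -1}
    - {"x": 0,"y": 0,"z": 0,"spin": 0,"hand": -1}
    - {"x": 0,"y": 0,"z": 0,"spin": 0,"hand": -1}
    - {"x": 0,"y": 0,"z": 0,"spin": 0,"hand": -1}

```text
t: 12.45
position: [0.5483, -0.0278, 0.1662]
tool_rot: [0.0, 0.493, 0.87, 0.0]
force: [0.8, 0.6, -0.3]
gripper_width: 0.0136
finger_force: 44.9
```

```bash
python3 -c "
from h import *
to(.493,.372,.25)
im=bot.get_image('top');sd=bot.get_image('side')
cv2.imwrite('pics/h.png',np.hstack([im[180:360,230:470],sd[160:340,200:440]]))"
```

```text
pos [ 0.5483 -0.0278  0.1662] phi 0.5389 shift [ 0.9289  0.3943 -0.2094] spin None w 0.0136 t 12.45
```

View pics/h.png

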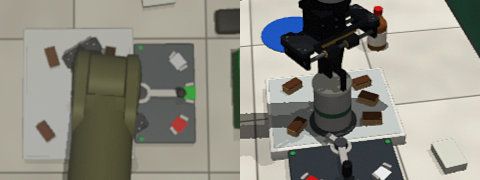

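Call:
jog_arm:
  rows:
    - {"x": 0,"y": 0,"z": -0.015,"spin": 0,"hand": -1}
    - {"x": 0,"y": 0,"z": -0.025,"spin": 0,"hand": -1}
    - {"x": 0,"y": 0,"z": -0.03,"spin": 0,"hand": -1}
    - {"x": 0,"y": 0,"z": -0.03,"spin": 0,"hand": -1}
    - {"x": 0,"y": 0,"z": -0.03,"spin": 0,"hand": -1}
    - {"x": 0,"y": 0,"z": -0.02,"spin": 0,"hand": -1}
    - {"x": 0,"y": 0,"z": 0,"spin": 0,"hand": -1}
    - {"x": 0,"y": 0,"z": 0,"spin": 0,"hand": -1}

```text
t: 13.22
position: [0.5487, -0.028, 0.2269]
tool_rot: [0.001, 0.493, 0.87, 0.0]
force: [-0.4, 0.4, -4.8]
gripper_width: 0.0135
finger_force: 44.9
```

```bash
python3 -c "
from h import *
to(.493,.372,.226)
bot.get_image('side')
print(bot.sense()['finger_force'],bot.sense()['force'],bot.tip_of('side','canister'))"
```

```text
pos [ 0.5487 -0.028   0.2269] phi 0.5389 shift [0.9296 0.3937 0.0024] spin None w 0.0135 t 13.22
44.902553390711546 [ 1.05543637 -0.4333282  -3.36354731] [{'at': [295.1, 262.9], 'score': 0.65}]
```

Call:
jog_arm:
  rows:
    - {"x": 0.03,"y": 0.0127,"z": 0,"spin": 0,"hand": -1}
    - {"x": 0.05,"y": 0.0212,"z": 0,"spin": 0,"hand": -1}
    - {"x": 0.06,"y": 0.0254,"z": 0,"spin": 0,"hand": -1}
    - {"x": 0.06,"y": 0.0254,"z": 0,"spin": 0,"hand": -1}
    - {"x": 0.06,"y": 0.0254,"z": 0,"spin": 0,"hand": -1}
    - {"x": 0.06,"y": 0.0254,"z": 0,"spin": 0,"hand": -1}
    - {"x": 0.06,"y": 0.0254,"z": 0,"spin": 0,"hand": -1}
    - {"x": 0.06,"y": 0.0254,"z": 0,"spin": 0,"hand": -1}
    - {"x": 0.06,"y": 0.0254,"z": 0,"spin": 0,"hand": -1}
    - {"x": 0.06,"y": 0.0254,"z": 0,"spin": 0,"hand": -1}
    - {"x": 0.06,"y": 0.0254,"z": 0,"spin": 0,"hand": -1}
    - {"x": 0.06,"y": 0.0254,"z": 0,"spin": 0,"hand": -1}
    - {"x": 0.06,"y": 0.0254,"z": 0,"spin": 0,"hand": -1}
    - {"x": 0.06,"y": 0.0254,"z": 0,"spin": 0,"hand": -1}
    - {"x": 0.06,"y": 0.0254,"z": 0,"spin": 0,"hand": -1}
    - {"x": 0.045,"y": 0.019,"z": 0,"spin": 0,"hand": -1}
    - {"x": 0.025,"y": 0.011,"z": 0,"spin": 0,"hand": -1}
    - {"x": 0,"y": 0,"z": 0,"spin": 0,"hand": -1}
    - {"x": 0,"y": 0,"z": 0,"spin": 0,"hand": -1}

```text
t: 14.9
position: [0.4927, 0.3712, 0.2253]
tool_rot: [0.0, 0.493, 0.87, -0.001]
force: [-0.3, -1.4, -4.3]
gripper_width: 0.0135
finger_force: 44.9
```

```bash
python3 -c "
from h import *
to(.493,.372,.140)
im=bot.get_image('top');sd=bot.get_image('side')
a,b=both('canister');print(a,b);print(tri(a[0]['at'],b[0]['at']) if a and b else '')
cv2.imwrite('pics/i.png',np.hstack([im[200:380,60:300],sd[80:260,180:420]]))"
```

```text
pos [0.4927 0.3712 0.2253] phi 0.5391 shift [0.0017 0.002  0.2132] spin None w 0.0135 t 14.9
[{'at': [143.1, 301.7], 'score': 0.66}] [{'at': [253.4, 169.2], 'score': 0.64}]
(array([0.49391721, 0.37398701, 0.08000978]), np.float64(0.007256343496064845))
```

View pics/i.png

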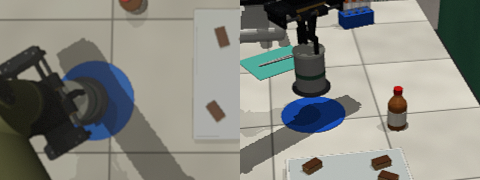

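The canister hangs upright above the middle of the mat. I lower it gently, then let go.

Call:
jog_arm:
  rows:
    - {"x": 0.0017,"y": 0.002,"z": 0.03,"spin": 0,"hand": -1}
    - {"x": 0,"y": 0,"z": 0.04,"spin": 0,"hand": -1}
    - {"x": 0,"y": 0,"z": 0.04,"spin": 0,"hand": -1}
    - {"x": 0,"y": 0,"z": 0.035,"spin": 0,"hand": -1}
    - {"x": 0,"y": 0,"z": 0.025,"spin": 0,"hand": -1}
    - {"x": 0,"y": 0,"z": 0.015,"spin": 0,"hand": -1}
    - {"x": 0,"y": 0,"z": 0.01,"spin": 0,"hand": -1}
    - {"x": 0,"y": 0,"z": 0.008,"spin": 0,"hand": -1}
    - {"x": 0,"y": 0,"z": 0.005,"spin": 0,"hand": -1}
    - {"x": 0,"y": 0,"z": 0.004,"spin": 0,"hand": -1}
    - {"x": 0,"y": 0,"z": 0,"spin": 0,"hand": -1}
    - {"x": 0,"y": 0,"z": 0,"spin": 0,"hand": -1}

```text
t: 16.1
position: [0.4933, 0.3734, 0.1418]
tool_rot: [0.0, 0.493, 0.87, 0.0]
force: [-0.8, -0.3, -3.4]
gripper_width: 0.0134
finger_force: 45.0
```

Call:
jog_arm:
  rows:
    - {"x": 0,"y": 0,"z": 0.003,"spin": 0,"hand": -1}
    - {"x": 0,"y": 0,"z": 0.002,"spin": 0,"hand": -1}
    - {"x": 0,"y": 0,"z": 0,"spin": 0,"hand": -1}
    - {"x": 0,"y": 0,"z": 0,"spin": 0,"hand": -1}

```text
t: 16.43
position: [0.4936, 0.3735, 0.1401]
tool_rot: [0.0, 0.493, 0.87, 0.001]
force: [0.9, -0.6, -1.7]
gripper_width: 0.0135
finger_force: 45.0
```

Call:
jog_arm:
  rows:
    - {"x": 0,"y": 0,"z": 0.001,"spin": 0,"hand": -1}
    - {"x": 0,"y": 0,"z": 0,"spin": 0,"hand": 1}
    - {"x": 0,"y": 0,"z": 0,"spin": 0,"hand": 1}
    - {"x": 0,"y": 0,"z": 0,"spin": 0,"hand": 1}
    - {"x": 0,"y": 0,"z": 0,"spin": 0,"hand": 1}
    - {"x": 0,"y": 0,"z": 0,"spin": 0,"hand": 1}
    - {"x": 0,"y": 0,"z": 0,"spin": 0,"hand": 1}
    - {"x": 0,"y": 0,"z": 0,"spin": 0,"hand": 1}
    - {"x": 0,"y": 0,"z": 0,"spin": 0,"hand": 1}
    - {"x": 0,"y": 0,"z": 0,"spin": 0,"hand": 1}
    - {"x": 0,"y": 0,"z": -0.04,"spin": 0,"hand": 1}
    - {"x": 0,"y": 0,"z": -0.06,"spin": 0,"hand": 1}
    - {"x": 0,"y": 0,"z": -0.08,"spin": 0,"hand": 1}
    - {"x": 0,"y": 0,"z": -0.08,"spin": 0,"hand": 1}
    - {"x": 0,"y": 0,"z": -0.08,"spin": 0,"hand": 1}
    - {"x": 0,"y": 0,"z": -0.06,"spin": 0,"hand": 1}
    - {"x": 0,"y": 0,"z": 0,"spin": 0,"hand": 1}

```text
t: 17.85
position: [0.4951, 0.3746, 0.3056]
tool_rot: [0.002, 0.493, 0.87, 0.005]
force: [0.2, 0.7, 0.2]
gripper_width: 0.0871
finger_force: 0.0
```

```bash
cat >>h.py <<'E'
def chipscan(name=None,box=(225,150,460,350)):
    im=bot.get_image("top");sd=bot.get_image("side")
    ts=[(c,)+rect("top",px,.048) for a,c,px in blobs(im,(0,70,40),(20,255,160),40,600,box)]
    for c,r,m,l,w,ang in ts: print("chip px",np.round(c),"xy",np.round(r,4),"l,w",round(l),round(w),"ang",round(ang,3))
    if name:cv2.imwrite(f"pics/{name}.png",np.hstack([cv2.resize(im[180:360,90:390],(400,240)),cv2.resize(sd[130:370,200:400],(200,240))]))
E
python3 -c "
from h import *
chipscan('j')
to(.6317,.0834,.3,.3236)
a,b=both('canister');print(a,b);print(tri(a[0]['at'],b[0]['at']) if a and b else '')
"
```

```text
chip px [308. 234.] xy [0.6368 0.025 ] l,w 40 21 ang -0.609
chip px [282. 236.] xy [0.6317 0.0834] l,w 41 20 ang 0.324
chip px [339. 236.] xy [ 0.6318 -0.0422] l,w 41 20 ang -0.168
chip px [409. 304.] xy [ 0.4839 -0.1915] l,w 29 28 ang -0.688
chip px [275. 311.] xy [0.47   0.0964] l,w 41 21 ang 0.635
chip px [339. 311.] xy [ 0.4686 -0.0411] l,w 41 21 ang 0.896
pos [0.4935 0.3734 0.3   ] phi 0.5387 shift [-7.996e-01 -7.540e-02 -5.000e-04] spin 0.0685 w 0.0872 t 17.95
[{'at': [151.0, 299.3], 'score': 0.94}, {'at': [279.1, 236.4], 'score': 0.21}] [{'at': [254.4, 191.5], 'score': 0.77}]
(array([0.49544647, 0.37903118, 0.00426654]), np.float64(0.001361594853999139))
```

View pics/j.png

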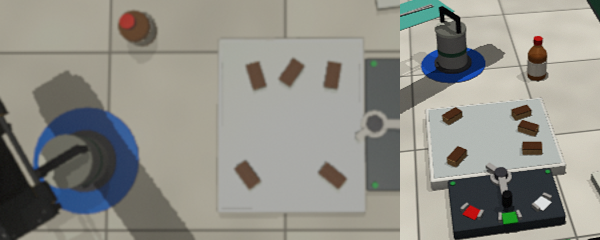

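The canister stands on the mat. Five chips lie on the deck, and the sixth blob at (409,304) is only the red marker. I take the chip at px (308,234) first, because its neighbours are closest.

Call:
jog_arm:
  rows:
    - {"x": 0,"y": 0,"z": 0,"spin": -0.0337,"hand": 0.15}
    - {"x": 0,"y": 0,"z": 0,"spin": -0.0337,"hand": 0.15}
    - {"x": 0,"y": 0,"z": 0,"spin": -0.0337,"hand": 0.15}
    - {"x": 0,"y": 0,"z": 0,"spin": -0.0337,"hand": 0.15}
    - {"x": 0,"y": 0,"z": 0,"spin": 0,"hand": 0.15}

```text
t: 18.47
position: [0.4923, 0.3728, 0.2969]
tool_rot: [-0.001, 0.298, 0.954, -0.001]
force: [-0.1, 1.0, -0.1]
gripper_width: 0.0612
finger_force: 0.0
```

```bash
python3 -c "
from h import *
to(.6368,.025,.15,.962)
print([tri(p,q)[0].round(4) for p,q in [((282,236),(322,240)),((308,234),(328,256)),((275,311),(252,243))]])"
```

```text
pos [0.4923 0.3728 0.2969] phi 0.965 shift [-0.7923 -0.5079  0.3683] spin 0.001 w 0.0612 t 18.47
[array([0.6325, 0.0826, 0.0474]), array([0.6363, 0.0258, 0.045 ]), array([0.4691, 0.097 , 0.0483])]
```

Call:
jog_arm:
  rows:
    - {"x": -0.066,"y": -0.0423,"z": 0,"spin": 0,"hand": 0.15}
    - {"x": -0.066,"y": -0.0423,"z": 0,"spin": 0,"hand": 0.15}
    - {"x": -0.066,"y": -0.0423,"z": 0,"spin": 0,"hand": 0.15}
    - {"x": -0.066,"y": -0.0423,"z": 0,"spin": 0,"hand": 0.15}
    - {"x": -0.066,"y": -0.0423,"z": 0,"spin": 0,"hand": 0.15}
    - {"x": -0.066,"y": -0.0423,"z": 0,"spin": 0,"hand": 0.15}
    - {"x": -0.066,"y": -0.0423,"z": 0.0614,"spin": 0,"hand": 0.15}
    - {"x": -0.066,"y": -0.0423,"z": 0.0614,"spin": 0,"hand": 0.15}
    - {"x": -0.066,"y": -0.0423,"z": 0.0614,"spin": 0,"hand": 0.15}
    - {"x": -0.066,"y": -0.0423,"z": 0.0614,"spin": 0,"hand": 0.15}
    - {"x": -0.066,"y": -0.0423,"z": 0.0614,"spin": 0,"hand": 0.15}
    - {"x": -0.066,"y": -0.0423,"z": 0.0614,"spin": 0.001,"hand": 0.15}
    - {"x": 0,"y": 0,"z": 0,"spin": 0,"hand": 0.15}
    - {"x": 0,"y": 0,"z": 0,"spin": 0,"hand": 0.15}

```text
t: 19.63
position: [0.6352, 0.0223, 0.1484]
tool_rot: [-0.002, 0.305, 0.952, -0.002]
force: [0.2, -0.1, 0.8]
gripper_width: 0.0503
finger_force: 0.0
```

```bash
python3 -c "
from h import *
to(.6368,.025,.033,.962)"
```

```text
pos [0.6352 0.0223 0.1484] phi 0.9515 shift [-0.0003  0.0092  0.2885] spin -0.0033 w 0.0503 t 19.63
```

Call:
jog_arm:
  grip_force: 20
  rows:
    - {"x": 0,"y": 0.0092,"z": 0.08,"spin": -0.0033,"hand": 0.15}
    - {"x": 0,"y": 0,"z": 0.08,"spin": 0,"hand": 0.15}
    - {"x": 0,"y": 0,"z": 0.06,"spin": 0,"hand": 0.15}
    - {"x": 0,"y": 0,"z": 0.04,"spin": 0,"hand": 0.15}
    - {"x": 0,"y": 0,"z": 0.0285,"spin": 0,"hand": 0.15}
    - {"x": 0,"y": 0,"z": 0,"spin": 0,"hand": 0.15}
    - {"x": 0,"y": 0,"z": 0,"spin": 0,"hand": -1}
    - {"x": 0,"y": 0,"z": 0,"spin": 0,"hand": -1}
    - {"x": 0,"y": 0,"z": 0,"spin": 0,"hand": -1}
    - {"x": 0,"y": 0,"z": 0,"spin": 0,"hand": -1}
    - {"x": 0,"y": 0,"z": 0,"spin": 0,"hand": -1}
    - {"x": 0,"y": 0,"z": 0,"spin": 0,"hand": -1}
    - {"x": 0,"y": 0,"z": 0,"spin": 0,"hand": -1}
    - {"x": 0,"y": 0,"z": 0,"spin": 0,"hand": -1}
    - {"x": 0,"y": 0,"z": -0.06,"spin": 0,"hand": -1}
    - {"x": 0,"y": 0,"z": -0.08,"spin": 0,"hand": -1}
    - {"x": 0,"y": 0,"z": -0.08,"spin": 0,"hand": -1}
    - {"x": 0,"y": 0,"z": -0.06,"spin": 0,"hand": -1}
    - {"x": 0,"y": 0,"z": 0,"spin": 0,"hand": -1}

```text
t: 21.22
position: [0.6424, 0.0284, 0.1542]
tool_rot: [0.004, 0.296, 0.955, 0.002]
force: [1.6, 0.3, 0.3]
gripper_width: 0.0237
finger_force: 20.0
```

```bash
python3 -c "
from h import *
to(.555,-.375,.15)
b=blobs(bot.get_image('top'),(50,90,40),(75,255,255),1000,box=(430,200,600,340))[0][2]
print(b.min(0),b.max(0),at_z('top',b.min(0),.075),at_z('top',b.max(0),.075))"
```

```text
pos [0.6424 0.0284 0.1542] phi 0.9693 shift [-0.3905 -0.9553  0.0069] spin None w 0.0237 t 21.22
[463 229] [550 308] [ 0.64365893 -0.3065847   0.075     ] [ 0.47573973 -0.48532461  0.075     ]
```

Call:
jog_arm:
  rows:
    - {"x": -0.0325,"y": -0.0796,"z": 0,"spin": 0,"hand": -1}
    - {"x": -0.0325,"y": -0.0796,"z": 0,"spin": 0,"hand": -1}
    - {"x": -0.0325,"y": -0.0796,"z": 0,"spin": 0,"hand": -1}
    - {"x": -0.0325,"y": -0.0796,"z": 0,"spin": 0,"hand": -1}
    - {"x": -0.0325,"y": -0.0796,"z": 0,"spin": 0,"hand": -1}
    - {"x": -0.0325,"y": -0.0796,"z": 0,"spin": 0,"hand": -1}
    - {"x": -0.0325,"y": -0.0796,"z": 0,"spin": 0,"hand": -1}
    - {"x": -0.0325,"y": -0.0796,"z": 0,"spin": 0,"hand": -1}
    - {"x": -0.0325,"y": -0.0796,"z": 0,"spin": 0,"hand": -1}
    - {"x": -0.0325,"y": -0.0796,"z": 0,"spin": 0,"hand": -1}
    - {"x": -0.0325,"y": -0.0796,"z": 0,"spin": 0,"hand": -1}
    - {"x": -0.0325,"y": -0.0796,"z": 0,"spin": 0,"hand": -1}
    - {"x": 0,"y": 0,"z": 0,"spin": 0,"hand": -1}

```text
t: 22.35
position: [0.5455, -0.3838, 0.1466]
tool_rot: [-0.002, 0.301, 0.954, -0.003]
force: [-1.0, -1.1, 0.5]
gripper_width: 0.0238
finger_force: 20.0
```

Call:
jog_arm:
  rows:
    - {"x": 0,"y": 0,"z": 0.07,"spin": 0,"hand": -1}
    - {"x": 0,"y": 0,"z": 0.07,"spin": 0,"hand": -1}
    - {"x": 0,"y": 0,"z": 0.06,"spin": 0,"hand": -1}
    - {"x": 0,"y": 0,"z": 0,"spin": 0,"hand": -1}
    - {"x": 0,"y": 0,"z": 0,"spin": 0,"hand": 0.15}
    - {"x": 0,"y": 0,"z": 0,"spin": 0,"hand": 0.15}
    - {"x": 0,"y": 0,"z": 0,"spin": 0,"hand": 0.15}
    - {"x": 0,"y": 0,"z": 0,"spin": 0,"hand": 0.15}
    - {"x": 0,"y": 0,"z": 0,"spin": 0,"hand": 0.15}
    - {"x": 0,"y": 0,"z": -0.08,"spin": 0,"hand": 0.15}
    - {"x": 0,"y": 0,"z": -0.08,"spin": 0,"hand": 0.15}
    - {"x": 0,"y": 0,"z": -0.04,"spin": 0,"hand": 0.15}
    - {"x": 0,"y": 0,"z": 0,"spin": 0,"hand": 0.15}

```text
t: 23.43
position: [0.5539, -0.3769, 0.1542]
tool_rot: [0.005, 0.296, 0.955, -0.001]
force: [0.6, -0.6, 0.5]
gripper_width: 0.05
finger_force: 0.0
```

```bash
python3 -c "
from h import *
chipscan('k')
to(.6317,.0834,.15,1.894)"
```

```text
chip px [282. 236.] xy [0.6317 0.0834] l,w 41 20 ang 0.324
chip px [339. 236.] xy [ 0.6318 -0.0422] l,w 41 20 ang -0.145
chip px [409. 304.] xy [ 0.4835 -0.1914] l,w 29 28 ang -0.686
chip px [275. 311.] xy [0.4702 0.0967] l,w 42 21 ang 0.65
chip px [339. 311.] xy [ 0.4688 -0.0412] l,w 41 21 ang 0.897
pos [ 0.552  -0.3751  0.1494] phi 0.9696 shift [ 0.4842  1.0578 -0.0018] spin -0.2943 w 0.05 t 23.53
```

```bash
cat >>h.py <<'E'
def plan(x,y,z,phi=None):
    """spin first, then shift in the turned tool frame (tool pointing down)"""
    s=bot.sense();q=s["tool_rot"]
    from scipy.spatial.transform import Rotation as Ro
    M=Ro.from_quat([q[1],q[2],q[3],q[0]]).as_matrix();f=np.arctan2(M[1,1],M[0,1])
    sp=0 if phi is None else (f-phi+np.pi/2)%np.pi-np.pi/2
    f-=sp;c,n=np.cos(f),np.sin(f);d=(np.array([x,y,z])-s["position"])/.4
    print("pos",s["position"].round(4),"phi after",round(f,3),"spin",round(sp/np.pi,4),"shift",np.round([-n*d[0]+c*d[1],c*d[0]+n*d[1],-d[2]],4),"w",round(s["gripper_width"],4),"q7",s["qpos"][6].round(2),"t",round(s["t"],2))
E
python3 -c "
from h import *
plan(.6318,-.0422,.15,1.414)"
```

```text
pos [ 0.552  -0.3751  0.1494] phi after 1.414 spin -0.1415 shift [-0.067   0.8531 -0.0014] w 0.05 q7 1.72 t 23.53
```

Call:
jog_arm:
  rows:
    - {"x": 0,"y": 0,"z": 0,"spin": -0.0354,"hand": 0.15}
    - {"x": 0,"y": 0,"z": 0,"spin": -0.0354,"hand": 0.15}
    - {"x": 0,"y": 0,"z": 0,"spin": -0.0354,"hand": 0.15}
    - {"x": 0,"y": 0,"z": 0,"spin": -0.0354,"hand": 0.15}
    - {"x": -0.0067,"y": 0.0853,"z": 0,"spin": 0,"hand": 0.15}
    - {"x": -0.0067,"y": 0.0853,"z": 0,"spin": 0,"hand": 0.15}
    - {"x": -0.0067,"y": 0.0853,"z": 0,"spin": 0,"hand": 0.15}
    - {"x": -0.0067,"y": 0.0853,"z": 0,"spin": 0,"hand": 0.15}
    - {"x": -0.0067,"y": 0.0853,"z": 0,"spin": 0,"hand": 0.15}
    - {"x": -0.0067,"y": 0.0853,"z": 0,"spin": 0,"hand": 0.15}
    - {"x": -0.0067,"y": 0.0853,"z": 0,"spin": 0,"hand": 0.15}
    - {"x": -0.0067,"y": 0.0853,"z": 0,"spin": 0,"hand": 0.15}
    - {"x": -0.0067,"y": 0.0853,"z": 0,"spin": 0,"hand": 0.15}
    - {"x": -0.0067,"y": 0.0853,"z": 0,"spin": 0,"hand": 0.15}
    - {"x": 0,"y": 0,"z": 0,"spin": 0,"hand": 0.15}
    - {"x": 0,"y": 0,"z": 0,"spin": 0,"hand": 0.15}
    - {"x": 0,"y": 0,"z": 0,"spin": 0,"hand": 0.15}
    - {"x": 0,"y": 0,"z": 0,"spin": 0,"hand": 0.15}

```text
t: 25.03
position: [0.6304, -0.044, 0.1475]
tool_rot: [-0.001, 0.079, 0.997, -0.001]
force: [0.0, 0.1, -0.2]
gripper_width: 0.0496
finger_force: 0.0
```

```bash
python3 -c "
from h import *
plan(.6318,-.0422,.033,1.414)"
```

```text
pos [ 0.6304 -0.044   0.1475] phi after 1.414 spin -0.0007 shift [-0.0028  0.0049  0.2862] w 0.0496 q7 1.55 t 25.03
```

Call:
jog_arm:
  grip_force: 20
  rows:
    - {"x": -0.0028,"y": 0.0049,"z": 0.08,"spin": 0,"hand": 0.15}
    - {"x": 0,"y": 0,"z": 0.08,"spin": 0,"hand": 0.15}
    - {"x": 0,"y": 0,"z": 0.06,"spin": 0,"hand": 0.15}
    - {"x": 0,"y": 0,"z": 0.04,"spin": 0,"hand": 0.15}
    - {"x": 0,"y": 0,"z": 0.0262,"spin": 0,"hand": 0.15}
    - {"x": 0,"y": 0,"z": 0,"spin": 0,"hand": 0.15}
    - {"x": 0,"y": 0,"z": 0,"spin": 0,"hand": -1}
    - {"x": 0,"y": 0,"z": 0,"spin": 0,"hand": -1}
    - {"x": 0,"y": 0,"z": 0,"spin": 0,"hand": -1}
    - {"x": 0,"y": 0,"z": 0,"spin": 0,"hand": -1}
    - {"x": 0,"y": 0,"z": 0,"spin": 0,"hand": -1}
    - {"x": 0,"y": 0,"z": 0,"spin": 0,"hand": -1}
    - {"x": 0,"y": 0,"z": 0,"spin": 0,"hand": -1}
    - {"x": 0,"y": 0,"z": 0,"spin": 0,"hand": -1}
    - {"x": 0,"y": 0,"z": -0.06,"spin": 0,"hand": -1}
    - {"x": 0,"y": 0,"z": -0.08,"spin": 0,"hand": -1}
    - {"x": 0,"y": 0,"z": -0.08,"spin": 0,"hand": -1}
    - {"x": 0,"y": 0,"z": -0.06,"spin": 0,"hand": -1}
    - {"x": 0,"y": 0,"z": 0,"spin": 0,"hand": -1}

```text
t: 26.62
position: [0.6361, -0.0406, 0.1519]
tool_rot: [0.005, 0.078, 0.997, 0.001]
force: [2.0, -1.0, -0.0]
gripper_width: 0.0236
finger_force: 20.0
```

```bash
python3 -c "
from h import *
plan(.58,-.385,.15)"
```

```text
pos [ 0.6361 -0.0406  0.1519] phi after 1.414 spin 0.0 shift [ 0.0042 -0.8724  0.0046] w 0.0236 q7 1.54 t 26.62
```

Call:
jog_arm:
  rows:
    - {"x": 0,"y": -0.08,"z": 0,"spin": 0,"hand": -1}
    - {"x": 0,"y": -0.08,"z": 0,"spin": 0,"hand": -1}
    - {"x": 0,"y": -0.08,"z": 0,"spin": 0,"hand": -1}
    - {"x": 0,"y": -0.08,"z": 0,"spin": 0,"hand": -1}
    - {"x": 0,"y": -0.08,"z": 0,"spin": 0,"hand": -1}
    - {"x": 0,"y": -0.08,"z": 0,"spin": 0,"hand": -1}
    - {"x": 0,"y": -0.08,"z": 0,"spin": 0,"hand": -1}
    - {"x": 0,"y": -0.08,"z": 0,"spin": 0,"hand": -1}
    - {"x": 0,"y": -0.08,"z": 0,"spin": 0,"hand": -1}
    - {"x": 0,"y": -0.08,"z": 0,"spin": 0,"hand": -1}
    - {"x": 0.004,"y": -0.07,"z": 0,"spin": 0,"hand": -1}
    - {"x": 0,"y": 0,"z": 0,"spin": 0,"hand": -1}
    - {"x": 0,"y": 0,"z": 0,"spin": 0,"hand": -1}

```text
t: 27.7
position: [0.5747, -0.3862, 0.1446]
tool_rot: [-0.001, 0.08, 0.997, -0.0]
force: [0.6, 0.7, -0.8]
gripper_width: 0.0236
finger_force: 20.0
```

Call:
jog_arm:
  rows:
    - {"x": 0,"y": 0,"z": 0.07,"spin": 0,"hand": -1}
    - {"x": 0,"y": 0,"z": 0.07,"spin": 0,"hand": -1}
    - {"x": 0,"y": 0,"z": 0.06,"spin": 0,"hand": -1}
    - {"x": 0,"y": 0,"z": 0,"spin": 0,"hand": -1}
    - {"x": 0,"y": 0,"z": 0,"spin": 0,"hand": 0.15}
    - {"x": 0,"y": 0,"z": 0,"spin": 0,"hand": 0.15}
    - {"x": 0,"y": 0,"z": 0,"spin": 0,"hand": 0.15}
    - {"x": 0,"y": 0,"z": 0,"spin": 0,"hand": 0.15}
    - {"x": 0,"y": 0,"z": 0,"spin": 0,"hand": 0.15}
    - {"x": 0,"y": 0,"z": -0.08,"spin": 0,"hand": 0.15}
    - {"x": 0,"y": 0,"z": -0.08,"spin": 0,"hand": 0.15}
    - {"x": 0,"y": 0,"z": -0.04,"spin": 0,"hand": 0.15}
    - {"x": 0,"y": 0,"z": 0,"spin": 0,"hand": 0.15}

```text
t: 28.78
position: [0.5792, -0.3859, 0.152]
tool_rot: [0.004, 0.078, 0.997, -0.002]
force: [0.9, -0.2, 1.3]
gripper_width: 0.0502
finger_force: 0.0
```

```bash
python3 -c "
from h import *
chipscan('l')
plan(.6317,.0834,.15,1.894);plan(.4687,-.0412,.15,.9+1.571)"
```

```text
chip px [282. 236.] xy [0.6317 0.0834] l,w 41 20 ang 0.324
chip px [409. 304.] xy [ 0.4835 -0.1912] l,w 30 28 ang -0.723
chip px [275. 311.] xy [0.4699 0.0965] l,w 41 21 ang 0.65
chip px [339. 311.] xy [ 0.4688 -0.0415] l,w 41 21 ang 0.897
pos [ 0.5773 -0.384   0.147 ] phi after 1.894 spin -0.1527 shift [-0.5002  1.0648 -0.0075] w 0.0499 q7 2.13 t 28.88
pos [ 0.5773 -0.384   0.147 ] phi after 2.471 spin -0.3363 shift [-0.5027  0.7452 -0.0075] w 0.0499 q7 2.13 t 28.88
```

Call:
jog_arm:
  rows:
    - {"x": 0,"y": 0,"z": 0,"spin": 0.039,"hand": 0.15}
    - {"x": 0,"y": 0,"z": 0,"spin": 0.039,"hand": 0.15}
    - {"x": 0,"y": 0,"z": 0,"spin": 0.039,"hand": 0.15}
    - {"x": 0,"y": 0,"z": 0,"spin": 0.039,"hand": 0.15}
    - {"x": 0,"y": 0,"z": 0,"spin": 0.039,"hand": 0.15}
    - {"x": 0,"y": 0,"z": 0,"spin": 0.039,"hand": 0.15}
    - {"x": 0,"y": 0,"z": 0,"spin": 0.039,"hand": 0.15}
    - {"x": 0,"y": 0,"z": 0,"spin": 0.039,"hand": 0.15}
    - {"x": 0,"y": 0,"z": 0,"spin": 0.039,"hand": 0.15}
    - {"x": 0,"y": 0,"z": 0,"spin": 0.039,"hand": 0.15}
    - {"x": 0,"y": 0,"z": 0,"spin": 0.039,"hand": 0.15}
    - {"x": 0,"y": 0,"z": 0,"spin": 0.039,"hand": 0.15}
    - {"x": 0,"y": 0,"z": 0,"spin": 0.039,"hand": 0.15}
    - {"x": 0,"y": 0,"z": 0,"spin": 0.039,"hand": 0.15}
    - {"x": 0,"y": 0,"z": 0,"spin": 0.039,"hand": 0.15}
    - {"x": 0,"y": 0,"z": 0,"spin": 0.039,"hand": 0.15}
    - {"x": 0,"y": 0,"z": 0,"spin": 0.039,"hand": 0.15}
    - {"x": 0,"y": 0,"z": 0,"spin": 0,"hand": 0.15}

```text
t: 30.38
position: [0.5761, -0.383, 0.1438]
tool_rot: [-0.001, 0.901, 0.435, -0.001]
force: [-0.3, 0.3, 0.3]
gripper_width: 0.05
finger_force: 0.0
```

Call:
jog_arm:
  rows:
    - {"x": 0.05,"y": -0.0745,"z": 0,"spin": 0,"hand": 0.15}
    - {"x": 0.05,"y": -0.0745,"z": 0,"spin": 0,"hand": 0.15}
    - {"x": 0.05,"y": -0.0745,"z": 0,"spin": 0,"hand": 0.15}
    - {"x": 0.05,"y": -0.0745,"z": 0,"spin": 0,"hand": 0.15}
    - {"x": 0.05,"y": -0.0745,"z": 0,"spin": 0,"hand": 0.15}
    - {"x": 0.05,"y": -0.0745,"z": 0,"spin": 0,"hand": 0.15}
    - {"x": 0.05,"y": -0.0745,"z": 0,"spin": 0,"hand": 0.15}
    - {"x": 0.05,"y": -0.0745,"z": 0,"spin": 0,"hand": 0.15}
    - {"x": 0.05,"y": -0.0745,"z": 0,"spin": 0,"hand": 0.15}
    - {"x": 0.05,"y": -0.0745,"z": 0,"spin": 0,"hand": 0.15}
    - {"x": 0,"y": 0,"z": 0,"spin": 0,"hand": 0.15}
    - {"x": 0,"y": 0,"z": 0,"spin": 0,"hand": 0.15}
    - {"x": 0,"y": 0,"z": 0,"spin": 0,"hand": 0.15}

```text
t: 31.47
position: [0.4668, -0.0423, 0.1455]
tool_rot: [0.0, 0.899, 0.437, 0.0]
force: [0.4, -0.2, -0.9]
gripper_width: 0.05
finger_force: 0.0
```

```bash
python3 -c "
from h import *
plan(.4687,-.0413,.033,-.671)"
```

```text
pos [ 0.4668 -0.0423  0.1455] phi after -0.671 spin 0.0016 shift [0.005  0.0021 0.2814] w 0.05 q7 -0.68 t 31.47
```

Call:
jog_arm:
  grip_force: 20
  rows:
    - {"x": 0.005,"y": 0.0021,"z": 0.08,"spin": 0,"hand": 0.15}
    - {"x": 0,"y": 0,"z": 0.08,"spin": 0,"hand": 0.15}
    - {"x": 0,"y": 0,"z": 0.06,"spin": 0,"hand": 0.15}
    - {"x": 0,"y": 0,"z": 0.04,"spin": 0,"hand": 0.15}
    - {"x": 0,"y": 0,"z": 0.0214,"spin": 0,"hand": 0.15}
    - {"x": 0,"y": 0,"z": 0,"spin": 0,"hand": 0.15}
    - {"x": 0,"y": 0,"z": 0,"spin": 0,"hand": -1}
    - {"x": 0,"y": 0,"z": 0,"spin": 0,"hand": -1}
    - {"x": 0,"y": 0,"z": 0,"spin": 0,"hand": -1}
    - {"x": 0,"y": 0,"z": 0,"spin": 0,"hand": -1}
    - {"x": 0,"y": 0,"z": 0,"spin": 0,"hand": -1}
    - {"x": 0,"y": 0,"z": 0,"spin": 0,"hand": -1}
    - {"x": 0,"y": 0,"z": 0,"spin": 0,"hand": -1}
    - {"x": 0,"y": 0,"z": 0,"spin": 0,"hand": -1}
    - {"x": 0,"y": 0,"z": -0.06,"spin": 0,"hand": -1}
    - {"x": 0,"y": 0,"z": -0.08,"spin": 0,"hand": -1}
    - {"x": 0,"y": 0,"z": -0.08,"spin": 0,"hand": -1}
    - {"x": 0,"y": 0,"z": -0.06,"spin": 0,"hand": -1}
    - {"x": 0,"y": 0,"z": 0,"spin": 0,"hand": -1}

```text
t: 33.05
position: [0.4721, -0.0408, 0.1494]
tool_rot: [0.0, 0.9, 0.436, 0.004]
force: [0.7, 0.1, -0.1]
gripper_width: 0.0237
finger_force: 20.0
```

```bash
python3 -c "
from h import *
plan(.55,-.43,.15)"
```

```text
pos [ 0.4721 -0.0408  0.1494] phi after -0.668 spin 0.0 shift [-0.643   0.7559 -0.0014] w 0.0237 q7 -0.69 t 33.05
```

Call:
jog_arm:
  rows:
    - {"x": -0.0535,"y": 0.063,"z": 0,"spin": 0,"hand": -1}
    - {"x": -0.0535,"y": 0.063,"z": 0,"spin": 0,"hand": -1}
    - {"x": -0.0535,"y": 0.063,"z": 0,"spin": 0,"hand": -1}
    - {"x": -0.0535,"y": 0.063,"z": 0,"spin": 0,"hand": -1}
    - {"x": -0.0535,"y": 0.063,"z": 0,"spin": 0,"hand": -1}
    - {"x": -0.0535,"y": 0.063,"z": 0,"spin": 0,"hand": -1}
    - {"x": -0.0535,"y": 0.063,"z": 0,"spin": 0,"hand": -1}
    - {"x": -0.0535,"y": 0.063,"z": 0,"spin": 0,"hand": -1}
    - {"x": -0.0535,"y": 0.063,"z": 0,"spin": 0,"hand": -1}
    - {"x": -0.0535,"y": 0.063,"z": 0,"spin": 0,"hand": -1}
    - {"x": -0.0535,"y": 0.063,"z": 0,"spin": 0,"hand": -1}
    - {"x": -0.0535,"y": 0.063,"z": 0,"spin": 0,"hand": -1}
    - {"x": 0,"y": 0,"z": 0,"spin": 0,"hand": -1}
    - {"x": 0,"y": 0,"z": 0,"spin": 0,"hand": -1}

```text
t: 34.22
position: [0.5448, -0.4327, 0.1434]
tool_rot: [-0.0, 0.901, 0.434, -0.001]
force: [0.6, 0.2, -0.3]
gripper_width: 0.0238
finger_force: 20.0
```

Call:
jog_arm:
  rows:
    - {"x": 0,"y": 0,"z": 0.07,"spin": 0,"hand": -1}
    - {"x": 0,"y": 0,"z": 0.07,"spin": 0,"hand": -1}
    - {"x": 0,"y": 0,"z": 0.06,"spin": 0,"hand": -1}
    - {"x": 0,"y": 0,"z": 0,"spin": 0,"hand": -1}
    - {"x": 0,"y": 0,"z": 0,"spin": 0,"hand": 0.15}
    - {"x": 0,"y": 0,"z": 0,"spin": 0,"hand": 0.15}
    - {"x": 0,"y": 0,"z": 0,"spin": 0,"hand": 0.15}
    - {"x": 0,"y": 0,"z": 0,"spin": 0,"hand": 0.15}
    - {"x": 0,"y": 0,"z": 0,"spin": 0,"hand": 0.15}
    - {"x": 0,"y": 0,"z": -0.08,"spin": 0,"hand": 0.15}
    - {"x": 0,"y": 0,"z": -0.08,"spin": 0,"hand": 0.15}
    - {"x": 0,"y": 0,"z": -0.04,"spin": 0,"hand": 0.15}
    - {"x": 0,"y": 0,"z": 0,"spin": 0,"hand": 0.15}

```text
t: 35.3
position: [0.5486, -0.4324, 0.1509]
tool_rot: [0.004, 0.9, 0.436, 0.002]
force: [0.2, -1.2, 0.6]
gripper_width: 0.0503
finger_force: 0.0
```

```bash
python3 -c "
from h import *
chipscan()
plan(.47,.0965,.15,.645+1.571)"
```

```text
chip px [282. 236.] xy [0.6317 0.0834] l,w 41 20 ang 0.324
chip px [409. 304.] xy [ 0.4836 -0.1912] l,w 30 28 ang -0.713
chip px [275. 311.] xy [0.4699 0.0965] l,w 41 21 ang 0.65
pos [ 0.5473 -0.4303  0.1462] phi after -0.926 spin 0.0818 shift [ 0.6376 -1.1684 -0.0094] w 0.0502 q7 0.32 t 35.4
```

Call:
jog_arm:
  rows:
    - {"x": 0,"y": 0,"z": 0,"spin": 0.0273,"hand": 0.15}
    - {"x": 0,"y": 0,"z": 0,"spin": 0.0273,"hand": 0.15}
    - {"x": 0,"y": 0,"z": -0.009,"spin": 0.0273,"hand": 0.15}
    - {"x": 0.0425,"y": -0.0779,"z": 0,"spin": 0,"hand": 0.15}
    - {"x": 0.0425,"y": -0.0779,"z": 0,"spin": 0,"hand": 0.15}
    - {"x": 0.0425,"y": -0.0779,"z": 0,"spin": 0,"hand": 0.15}
    - {"x": 0.0425,"y": -0.0779,"z": 0,"spin": 0,"hand": 0.15}
    - {"x": 0.0425,"y": -0.0779,"z": 0,"spin": 0,"hand": 0.15}
    - {"x": 0.0425,"y": -0.0779,"z": 0,"spin": 0,"hand": 0.15}
    - {"x": 0.0425,"y": -0.0779,"z": 0,"spin": 0,"hand": 0.15}
    - {"x": 0.0425,"y": -0.0779,"z": 0,"spin": 0,"hand": 0.15}
    - {"x": 0.0425,"y": -0.0779,"z": 0,"spin": 0,"hand": 0.15}
    - {"x": 0.0425,"y": -0.0779,"z": 0,"spin": 0,"hand": 0.15}
    - {"x": 0.0425,"y": -0.0779,"z": 0,"spin": 0,"hand": 0.15}
    - {"x": 0.0425,"y": -0.0779,"z": 0,"spin": 0,"hand": 0.15}
    - {"x": 0.0425,"y": -0.0779,"z": 0,"spin": 0,"hand": 0.15}
    - {"x": 0.0425,"y": -0.0779,"z": 0,"spin": 0,"hand": 0.15}
    - {"x": 0.0425,"y": -0.0779,"z": 0,"spin": 0,"hand": 0.15}
    - {"x": 0,"y": 0,"z": 0,"spin": 0,"hand": 0.15}

```text
t: 36.98
position: [0.467, 0.1051, 0.1477]
tool_rot: [-0.001, 0.947, 0.322, -0.001]
force: [-0.1, 0.8, -0.5]
gripper_width: 0.0501
finger_force: 0.0
```

Call:
jog_arm:
  rows:
    - {"x": 0,"y": 0,"z": 0,"spin": 0,"hand": 0.15}
    - {"x": 0,"y": 0,"z": 0,"spin": 0,"hand": 0.15}

```text
t: 37.15
position: [0.4691, 0.0962, 0.148]
tool_rot: [0.0, 0.948, 0.317, -0.001]
force: [0.1, -0.7, 0.8]
gripper_width: 0.0501
finger_force: 0.0
```

```bash
python3 -c "
from h import *
plan(.47,.0965,.033,.645+1.571)"
```

```text
pos [0.4691 0.0962 0.148 ] phi after -0.926 spin 0.0 shift [0.0022 0.0007 0.2876] w 0.0501 q7 -1.19 t 37.15
```

Call:
jog_arm:
  grip_force: 20
  rows:
    - {"x": 0.002,"y": 0.001,"z": 0.08,"spin": 0,"hand": 0.15}
    - {"x": 0,"y": 0,"z": 0.08,"spin": 0,"hand": 0.15}
    - {"x": 0,"y": 0,"z": 0.06,"spin": 0,"hand": 0.15}
    - {"x": 0,"y": 0,"z": 0.04,"spin": 0,"hand": 0.15}
    - {"x": 0,"y": 0,"z": 0.0276,"spin": 0,"hand": 0.15}
    - {"x": 0,"y": 0,"z": 0,"spin": 0,"hand": 0.15}
    - {"x": 0,"y": 0,"z": 0,"spin": 0,"hand": -1}
    - {"x": 0,"y": 0,"z": 0,"spin": 0,"hand": -1}
    - {"x": 0,"y": 0,"z": 0,"spin": 0,"hand": -1}
    - {"x": 0,"y": 0,"z": 0,"spin": 0,"hand": -1}
    - {"x": 0,"y": 0,"z": 0,"spin": 0,"hand": -1}
    - {"x": 0,"y": 0,"z": 0,"spin": 0,"hand": -1}
    - {"x": 0,"y": 0,"z": 0,"spin": 0,"hand": -1}
    - {"x": 0,"y": 0,"z": 0,"spin": 0,"hand": -1}
    - {"x": 0,"y": 0,"z": -0.06,"spin": 0,"hand": -1}
    - {"x": 0,"y": 0,"z": -0.08,"spin": 0,"hand": -1}
    - {"x": 0,"y": 0,"z": -0.08,"spin": 0,"hand": -1}
    - {"x": 0,"y": 0,"z": -0.06,"spin": 0,"hand": -1}
    - {"x": 0,"y": 0,"z": 0,"spin": 0,"hand": -1}

```text
t: 38.73
position: [0.4738, 0.098, 0.1501]
tool_rot: [-0.002, 0.948, 0.317, 0.004]
force: [0.8, 0.4, -0.0]
gripper_width: 0.0241
finger_force: 20.0
```

```bash
python3 -c "
from h import *
plan(.54,-.37,.15)"
```

```text
pos [0.4738 0.098  0.1501] phi after -0.926 spin 0.0 shift [-5.7120e-01  1.0346e+00  1.0000e-04] w 0.0241 q7 -1.19 t 38.73
```

Call:
jog_arm:
  rows:
    - {"x": -0.0408,"y": 0.0739,"z": 0,"spin": 0,"hand": -1}
    - {"x": -0.0408,"y": 0.0739,"z": 0,"spin": 0,"hand": -1}
    - {"x": -0.0408,"y": 0.0739,"z": 0,"spin": 0,"hand": -1}
    - {"x": -0.0408,"y": 0.0739,"z": 0,"spin": 0,"hand": -1}
    - {"x": -0.0408,"y": 0.0739,"z": 0,"spin": 0,"hand": -1}
    - {"x": -0.0408,"y": 0.0739,"z": 0,"spin": 0,"hand": -1}
    - {"x": -0.0408,"y": 0.0739,"z": 0,"spin": 0,"hand": -1}
    - {"x": -0.0408,"y": 0.0739,"z": 0,"spin": 0,"hand": -1}
    - {"x": -0.0408,"y": 0.0739,"z": 0,"spin": 0,"hand": -1}
    - {"x": -0.0408,"y": 0.0739,"z": 0,"spin": 0,"hand": -1}
    - {"x": -0.0408,"y": 0.0739,"z": 0,"spin": 0,"hand": -1}
    - {"x": -0.0408,"y": 0.0739,"z": 0,"spin": 0,"hand": -1}
    - {"x": -0.0408,"y": 0.0739,"z": 0,"spin": 0,"hand": -1}
    - {"x": -0.0408,"y": 0.0739,"z": 0,"spin": 0,"hand": -1}
    - {"x": 0,"y": 0,"z": 0,"spin": 0,"hand": -1}
    - {"x": 0,"y": 0,"z": 0,"spin": 0,"hand": -1}

```text
t: 40.07
position: [0.5347, -0.3741, 0.1444]
tool_rot: [0.0, 0.949, 0.314, -0.001]
force: [-0.0, 0.5, -0.5]
gripper_width: 0.0237
finger_force: 20.0
```

Call:
jog_arm:
  rows:
    - {"x": 0,"y": 0,"z": 0.07,"spin": 0,"hand": -1}
    - {"x": 0,"y": 0,"z": 0.07,"spin": 0,"hand": -1}
    - {"x": 0,"y": 0,"z": 0.06,"spin": 0,"hand": -1}
    - {"x": 0,"y": 0,"z": 0,"spin": 0,"hand": -1}
    - {"x": 0,"y": 0,"z": 0,"spin": 0,"hand": 0.15}
    - {"x": 0,"y": 0,"z": 0,"spin": 0,"hand": 0.15}
    - {"x": 0,"y": 0,"z": 0,"spin": 0,"hand": 0.15}
    - {"x": 0,"y": 0,"z": 0,"spin": 0,"hand": 0.15}
    - {"x": 0,"y": 0,"z": 0,"spin": 0,"hand": 0.15}
    - {"x": 0,"y": 0,"z": -0.08,"spin": 0,"hand": 0.15}
    - {"x": 0,"y": 0,"z": -0.08,"spin": 0,"hand": 0.15}
    - {"x": 0,"y": 0,"z": -0.04,"spin": 0,"hand": 0.15}
    - {"x": 0,"y": 0,"z": 0,"spin": 0,"hand": 0.15}

```text
t: 41.15
position: [0.5387, -0.3733, 0.151]
tool_rot: [0.003, 0.948, 0.317, 0.003]
force: [1.1, -1.5, 0.0]
gripper_width: 0.0502
finger_force: 0.0
```

```bash
python3 -c "
from h import *
chipscan()
plan(.6317,.0834,.15,1.894)"
```

```text
chip px [282. 236.] xy [0.6317 0.0834] l,w 41 20 ang 0.324
chip px [409. 304.] xy [ 0.4835 -0.1914] l,w 30 28 ang -0.713
pos [ 0.5372 -0.3713  0.1467] phi after -1.248 spin 0.1025 shift [ 0.585  -1.0028 -0.0083] w 0.0501 q7 -0.01 t 41.25
```

Call:
jog_arm:
  rows:
    - {"x": 0,"y": 0,"z": 0,"spin": 0.0342,"hand": 0.15}
    - {"x": 0,"y": 0,"z": 0,"spin": 0.0342,"hand": 0.15}
    - {"x": 0,"y": 0,"z": -0.008,"spin": 0.0341,"hand": 0.15}
    - {"x": 0.045,"y": -0.0771,"z": 0,"spin": 0,"hand": 0.15}
    - {"x": 0.045,"y": -0.0771,"z": 0,"spin": 0,"hand": 0.15}
    - {"x": 0.045,"y": -0.0771,"z": 0,"spin": 0,"hand": 0.15}
    - {"x": 0.045,"y": -0.0771,"z": 0,"spin": 0,"hand": 0.15}
    - {"x": 0.045,"y": -0.0771,"z": 0,"spin": 0,"hand": 0.15}
    - {"x": 0.045,"y": -0.0771,"z": 0,"spin": 0,"hand": 0.15}
    - {"x": 0.045,"y": -0.0771,"z": 0,"spin": 0,"hand": 0.15}
    - {"x": 0.045,"y": -0.0771,"z": 0,"spin": 0,"hand": 0.15}
    - {"x": 0.045,"y": -0.0771,"z": 0,"spin": 0,"hand": 0.15}
    - {"x": 0.045,"y": -0.0771,"z": 0,"spin": 0,"hand": 0.15}
    - {"x": 0.045,"y": -0.0771,"z": 0,"spin": 0,"hand": 0.15}
    - {"x": 0.045,"y": -0.0771,"z": 0,"spin": 0,"hand": 0.15}
    - {"x": 0.045,"y": -0.0771,"z": 0,"spin": 0,"hand": 0.15}
    - {"x": 0,"y": 0,"z": 0,"spin": 0,"hand": 0.15}
    - {"x": 0,"y": 0,"z": 0,"spin": 0,"hand": 0.15}
    - {"x": 0,"y": 0,"z": 0,"spin": 0,"hand": 0.15}

```text
t: 42.83
position: [0.6306, 0.083, 0.1477]
tool_rot: [0.001, 0.987, 0.161, -0.001]
force: [-0.6, -1.2, 0.4]
gripper_width: 0.0503
finger_force: 0.0
```

```bash
python3 -c "
from h import *
plan(.6317,.0834,.033,1.894)"
```

```text
pos [0.6306 0.083  0.1477] phi after -1.248 spin 0.0 shift [ 0.0028 -0.      0.2868] w 0.0503 q7 -1.04 t 42.83
```

Call:
jog_arm:
  grip_force: 20
  rows:
    - {"x": 0.0028,"y": 0,"z": 0.08,"spin": 0,"hand": 0.15}
    - {"x": 0,"y": 0,"z": 0.08,"spin": 0,"hand": 0.15}
    - {"x": 0,"y": 0,"z": 0.06,"spin": 0,"hand": 0.15}
    - {"x": 0,"y": 0,"z": 0.04,"spin": 0,"hand": 0.15}
    - {"x": 0,"y": 0,"z": 0.0268,"spin": 0,"hand": 0.15}
    - {"x": 0,"y": 0,"z": 0,"spin": 0,"hand": 0.15}
    - {"x": 0,"y": 0,"z": 0,"spin": 0,"hand": -1}
    - {"x": 0,"y": 0,"z": 0,"spin": 0,"hand": -1}
    - {"x": 0,"y": 0,"z": 0,"spin": 0,"hand": -1}
    - {"x": 0,"y": 0,"z": 0,"spin": 0,"hand": -1}
    - {"x": 0,"y": 0,"z": 0,"spin": 0,"hand": -1}
    - {"x": 0,"y": 0,"z": 0,"spin": 0,"hand": -1}
    - {"x": 0,"y": 0,"z": 0,"spin": 0,"hand": -1}
    - {"x": 0,"y": 0,"z": 0,"spin": 0,"hand": -1}
    - {"x": 0,"y": 0,"z": -0.06,"spin": 0,"hand": -1}
    - {"x": 0,"y": 0,"z": -0.08,"spin": 0,"hand": -1}
    - {"x": 0,"y": 0,"z": -0.08,"spin": 0,"hand": -1}
    - {"x": 0,"y": 0,"z": -0.06,"spin": 0,"hand": -1}
    - {"x": 0,"y": 0,"z": 0,"spin": 0,"hand": -1}

```text
t: 44.42
position: [0.6355, 0.0833, 0.1514]
tool_rot: [-0.0, 0.987, 0.161, 0.004]
force: [1.0, -0.3, 0.5]
gripper_width: 0.0241
finger_force: 20.0
```

```bash
python3 -c "
from h import *
plan(.58,-.43,.15)"
```

```text
pos [0.6355 0.0833 0.1514] phi after -1.248 spin 0.0 shift [-0.5388  1.173   0.0036] w 0.0241 q7 -1.04 t 44.42
```

Call:
jog_arm:
  rows:
    - {"x": -0.0359,"y": 0.0782,"z": 0,"spin": 0,"hand": -1}
    - {"x": -0.0359,"y": 0.0782,"z": 0,"spin": 0,"hand": -1}
    - {"x": -0.0359,"y": 0.0782,"z": 0,"spin": 0,"hand": -1}
    - {"x": -0.0359,"y": 0.0782,"z": 0,"spin": 0,"hand": -1}
    - {"x": -0.0359,"y": 0.0782,"z": 0,"spin": 0,"hand": -1}
    - {"x": -0.0359,"y": 0.0782,"z": 0,"spin": 0,"hand": -1}
    - {"x": -0.0359,"y": 0.0782,"z": 0,"spin": 0,"hand": -1}
    - {"x": -0.0359,"y": 0.0782,"z": 0,"spin": 0,"hand": -1}
    - {"x": -0.0359,"y": 0.0782,"z": 0,"spin": 0,"hand": -1}
    - {"x": -0.0359,"y": 0.0782,"z": 0,"spin": 0,"hand": -1}
    - {"x": -0.0359,"y": 0.0782,"z": 0,"spin": 0,"hand": -1}
    - {"x": -0.0359,"y": 0.0782,"z": 0,"spin": 0,"hand": -1}
    - {"x": -0.0359,"y": 0.0782,"z": 0,"spin": 0,"hand": -1}
    - {"x": -0.0359,"y": 0.0782,"z": 0,"spin": 0,"hand": -1}
    - {"x": -0.0359,"y": 0.0782,"z": 0,"spin": 0,"hand": -1}
    - {"x": 0,"y": 0,"z": 0,"spin": 0,"hand": -1}
    - {"x": 0,"y": 0,"z": 0,"spin": 0,"hand": -1}

```text
t: 45.83
position: [0.5743, -0.4328, 0.1451]
tool_rot: [0.0, 0.987, 0.158, -0.001]
force: [0.1, 0.8, 0.3]
gripper_width: 0.0236
finger_force: 20.0
```

Call:
jog_arm:
  rows:
    - {"x": 0,"y": 0,"z": 0.07,"spin": 0,"hand": -1}
    - {"x": 0,"y": 0,"z": 0.07,"spin": 0,"hand": -1}
    - {"x": 0,"y": 0,"z": 0.06,"spin": 0,"hand": -1}
    - {"x": 0,"y": 0,"z": 0,"spin": 0,"hand": -1}
    - {"x": 0,"y": 0,"z": 0,"spin": 0,"hand": 0.15}
    - {"x": 0,"y": 0,"z": 0,"spin": 0,"hand": 0.15}
    - {"x": 0,"y": 0,"z": 0,"spin": 0,"hand": 0.15}
    - {"x": 0,"y": 0,"z": 0,"spin": 0,"hand": 0.15}
    - {"x": 0,"y": 0,"z": 0,"spin": 0,"hand": 0.15}
    - {"x": 0,"y": 0,"z": -0.08,"spin": 0,"hand": 0.15}
    - {"x": 0,"y": 0,"z": -0.08,"spin": 0,"hand": 0.15}
    - {"x": 0,"y": 0,"z": -0.08,"spin": 0,"hand": 0.15}
    - {"x": 0,"y": 0,"z": -0.08,"spin": 0,"hand": 0.15}
    - {"x": 0,"y": 0,"z": -0.08,"spin": 0,"hand": 1}
    - {"x": 0,"y": 0,"z": 0,"spin": 0,"hand": 1}

```text
t: 47.08
position: [0.5787, -0.4324, 0.2349]
tool_rot: [0.004, 0.987, 0.161, 0.004]
force: [0.6, -0.8, 0.0]
gripper_width: 0.0568
finger_force: 0.0
```

```bash
python3 -c "
from h import *
chipscan()
plan(.5515,-.194,.15,0)
im=bot.get_image('top');sd=bot.get_image('side')
cv2.imwrite('pics/m.png',np.hstack([cv2.resize(im[150:390,90:590],(500,240)),cv2.resize(sd[130:480,200:450],(250,350))[:240] if 0 else cv2.resize(sd[130:480,200:450],(171,240))]))"
```

```text
chip px [409. 304.] xy [ 0.4832 -0.1914] l,w 30 28 ang -0.68
pos [ 0.5776 -0.4305  0.2287] phi after 0.0 spin -0.3973 shift [ 0.5913 -0.0652  0.1968] w 0.064 q7 -0.3 t 47.18
```

View pics/m.png

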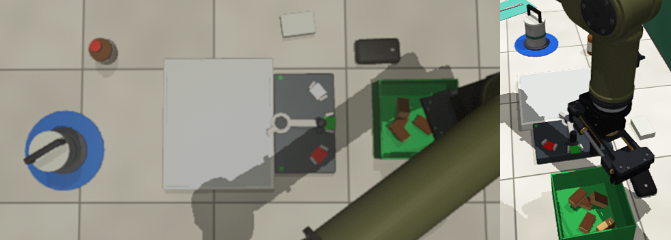

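The deck is clear, the chips are in the bin, and the lever is still at green. Next I go to the lever.

Call:
jog_arm:
  rows:
    - {"x": 0,"y": 0,"z": 0,"spin": -0.0361,"hand": 1}
    - {"x": 0,"y": 0,"z": 0,"spin": -0.0361,"hand": 1}
    - {"x": 0,"y": 0,"z": 0,"spin": -0.0361,"hand": 1}
    - {"x": 0,"y": 0,"z": 0,"spin": -0.0361,"hand": 1}
    - {"x": 0,"y": 0,"z": 0,"spin": -0.0361,"hand": 1}
    - {"x": 0,"y": 0,"z": 0,"spin": -0.0361,"hand": 1}
    - {"x": 0,"y": 0,"z": 0,"spin": -0.0361,"hand": 1}
    - {"x": 0,"y": 0,"z": 0,"spin": -0.0361,"hand": 1}
    - {"x": 0,"y": 0,"z": 0,"spin": -0.0361,"hand": 1}
    - {"x": 0,"y": 0,"z": 0,"spin": -0.0361,"hand": 1}
    - {"x": 0,"y": 0,"z": 0,"spin": -0.0361,"hand": 1}
    - {"x": 0.0845,"y": -0.0093,"z": 0,"spin": 0,"hand": 1}
    - {"x": 0.0845,"y": -0.0093,"z": 0,"spin": 0,"hand": 1}
    - {"x": 0.0845,"y": -0.0093,"z": 0,"spin": 0,"hand": 1}
    - {"x": 0.0845,"y": -0.0093,"z": 0,"spin": 0,"hand": 1}
    - {"x": 0.0845,"y": -0.0093,"z": 0,"spin": 0,"hand": 1}
    - {"x": 0.0845,"y": -0.0093,"z": 0,"spin": 0,"hand": 1}
    - {"x": 0.0845,"y": -0.0093,"z": 0,"spin": 0,"hand": 1}
    - {"x": 0,"y": 0,"z": 0,"spin": 0,"hand": 1}
    - {"x": 0,"y": 0,"z": 0,"spin": 0,"hand": 1}

```text
t: 48.95
position: [0.5512, -0.1892, 0.2248]
tool_rot: [-0.001, 0.705, 0.709, 0.0]
force: [-0.7, -0.8, -0.4]
gripper_width: 0.087
finger_force: 0.0
```

```bash
python3 -c "
from h import *
plan(.5515,-.1965,.056,0)"
```

```text
pos [ 0.5512 -0.1892  0.2248] phi after -0.0 spin 0.0018 shift [-0.0182  0.0008  0.4221] w 0.087 q7 0.43 t 48.95
```

Call:
jog_arm:
  grip_force: 8
  rows:
    - {"x": -0.0182,"y": 0.0008,"z": 0,"spin": 0.0018,"hand": 1}
    - {"x": 0,"y": 0,"z": 0.08,"spin": 0,"hand": 1}
    - {"x": 0,"y": 0,"z": 0.08,"spin": 0,"hand": 1}
    - {"x": 0,"y": 0,"z": 0.08,"spin": 0,"hand": 1}
    - {"x": 0,"y": 0,"z": 0.08,"spin": 0,"hand": 1}
    - {"x": 0,"y": 0,"z": 0.06,"spin": 0,"hand": 1}
    - {"x": 0,"y": 0,"z": 0.0421,"spin": 0,"hand": 1}
    - {"x": 0,"y": 0,"z": 0,"spin": 0,"hand": 1}

```text
t: 49.62
position: [0.5476, -0.2022, 0.053]
tool_rot: [-0.003, 0.711, 0.704, -0.003]
force: [-0.7, 0.3, 0.1]
gripper_width: 0.0869
finger_force: 0.0
```

Call:
jog_arm:
  grip_force: 8
  rows:
    - {"x": 0,"y": 0,"z": 0,"spin": 0,"hand": -1}
    - {"x": 0,"y": 0,"z": 0,"spin": 0,"hand": -1}
    - {"x": 0,"y": 0,"z": 0,"spin": 0,"hand": -1}
    - {"x": 0,"y": 0,"z": 0,"spin": 0,"hand": -1}
    - {"x": 0,"y": 0,"z": 0,"spin": 0,"hand": -1}
    - {"x": 0,"y": 0,"z": 0,"spin": 0,"hand": -1}
    - {"x": 0,"y": 0,"z": 0,"spin": 0,"hand": -1}
    - {"x": 0,"y": 0,"z": 0,"spin": 0,"hand": -1}
    - {"x": 0,"y": 0,"z": 0,"spin": 0,"hand": -1}
    - {"x": 0,"y": 0,"z": 0,"spin": 0,"hand": -1}
    - {"x": 0,"y": 0,"z": 0,"spin": 0,"hand": -1}
    - {"x": 0,"y": 0,"z": 0,"spin": 0,"hand": -1}
    - {"x": 0,"y": 0,"z": 0,"spin": 0,"hand": -1}
    - {"x": 0,"y": 0,"z": 0,"spin": 0,"hand": -1}
    - {"x": 0,"y": 0,"z": 0,"spin": 0,"hand": -1}
    - {"x": 0,"y": 0,"z": 0,"spin": 0,"hand": -1}
    - {"x": 0,"y": 0,"z": 0,"spin": 0,"hand": -1}

```text
t: 51.03
position: [0.5515, -0.2001, 0.0573]
tool_rot: [-0.0, 0.709, 0.705, 0.0]
force: [-0.3, 1.0, 0.6]
gripper_width: 0.0199
finger_force: 8.0
```

```bash
python3 -c "
from h import *
plan(.6065,-.1765,.056,0)"
```

```text
pos [ 0.5515 -0.2001  0.0573] phi after -0.0 spin -0.0019 shift [0.059  0.1375 0.0033] w 0.0199 q7 0.55 t 51.03
```

Call:
jog_arm:
  rows:
    - {"x": 0.002,"y": 0.021,"z": 0,"spin": 0,"hand": -1}
    - {"x": 0.005,"y": 0.021,"z": 0,"spin": 0,"hand": -1}
    - {"x": 0.0065,"y": 0.0205,"z": 0,"spin": 0,"hand": -1}
    - {"x": 0.009,"y": 0.02,"z": 0,"spin": 0,"hand": -1}
    - {"x": 0.0105,"y": 0.019,"z": 0,"spin": 0,"hand": -1}
    - {"x": 0.0125,"y": 0.018,"z": 0,"spin": 0,"hand": -1}
    - {"x": 0.0135,"y": 0.017,"z": 0,"spin": 0,"hand": -1}
    - {"x": 0,"y": 0,"z": 0,"spin": 0,"hand": -1}
    - {"x": 0,"y": 0,"z": 0,"spin": 0,"hand": -1}
    - {"x": 0,"y": 0,"z": 0,"spin": 0,"hand": -1}
    - {"x": 0,"y": 0,"z": 0,"spin": 0,"hand": -1}

```text
t: 51.95
position: [0.6072, -0.1762, 0.0574]
tool_rot: [0.001, 0.709, 0.705, 0.001]
force: [3.2, 0.4, -3.1]
gripper_width: 0.0195
finger_force: 8.0
```

```bash
python3 -c "
from h import *
plan(.6065,-.1765,.056,0);print(bot.sense()['force'])"
```

```text
pos [ 0.6072 -0.1762  0.0574] phi after -0.0 spin -0.0019 shift [-0.0009 -0.0018  0.0034] w 0.0195 q7 0.51 t 51.95
[ 3.22335094  0.42261548 -3.05961866]
```

Grip x = 0.607 gives about 1.4 rad. I open, lift clear and move aside towards the robot so I can check.

Call:
jog_arm:
  rows:
    - {"x": 0,"y": 0,"z": 0,"spin": 0,"hand": 1}
    - {"x": 0,"y": 0,"z": 0,"spin": 0,"hand": 1}
    - {"x": 0,"y": 0,"z": 0,"spin": 0,"hand": 1}
    - {"x": 0,"y": 0,"z": 0,"spin": 0,"hand": 1}
    - {"x": 0,"y": 0,"z": 0,"spin": 0,"hand": 1}
    - {"x": 0,"y": 0,"z": 0,"spin": 0,"hand": 1}
    - {"x": 0,"y": 0,"z": -0.06,"spin": 0,"hand": 1}
    - {"x": 0,"y": 0,"z": -0.08,"spin": 0,"hand": 1}
    - {"x": 0,"y": 0,"z": -0.08,"spin": 0,"hand": 1}
    - {"x": 0,"y": 0,"z": -0.08,"spin": 0,"hand": 1}
    - {"x": 0,"y": 0,"z": -0.08,"spin": 0,"hand": 1}
    - {"x": 0,"y": 0,"z": -0.08,"spin": 0,"hand": 1}
    - {"x": 0.04,"y": -0.08,"z": 0,"spin": 0,"hand": 1}
    - {"x": 0.04,"y": -0.08,"z": 0,"spin": 0,"hand": 1}
    - {"x": 0.04,"y": -0.08,"z": 0,"spin": 0,"hand": 1}
    - {"x": 0.04,"y": -0.08,"z": 0,"spin": 0,"hand": 1}
    - {"x": 0.04,"y": 0,"z": 0,"spin": 0,"hand": 1}
    - {"x": 0,"y": 0,"z": 0,"spin": 0,"hand": 1}
    - {"x": 0,"y": 0,"z": 0,"spin": 0,"hand": 1}

```text
t: 53.53
position: [0.4791, -0.0956, 0.2418]
tool_rot: [0.0, 0.708, 0.706, 0.001]
force: [0.2, -0.2, 0.2]
gripper_width: 0.0872
finger_force: 0.0
```

```bash
python3 -c "
from h import *
im=bot.get_image('top');sd=bot.get_image('side')
cv2.imwrite('pics/n.png',np.hstack([cv2.resize(im[200:340,245:565],(560,245)),cv2.resize(sd[130:480,200:450],(175,245))]))
print(bot.tip_of('top','lever_grip'),bot.sense()['position'])
for p in bot.tip_of('top','lever_grip')[:1]:
    g=at_z('top',p['at'],.065);print(g,.7+np.arctan2(g[0]-.5515,-.1115-g[1]))"
```

```text
[{'at': [399.9, 245.4], 'score': 0.41}] [ 0.47937274 -0.09754888  0.2413352 ]
[ 0.60966001 -0.17261131  0.065     ] 1.4606587761809218
```

View pics/n.png

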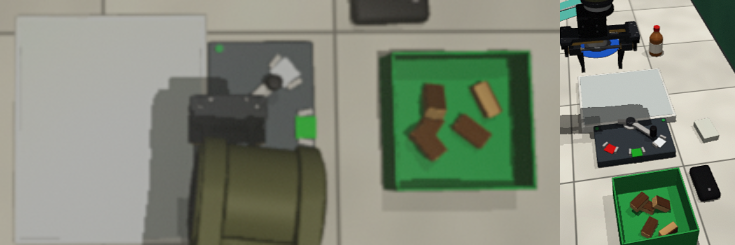

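The lever points into the white notch, and all five chips are in the bin with two of them stacked. Nothing else has moved, so I hand in.

```bash
python3 -c "
from bench import bot
print(bot.finish_job())"
```

```text
the job is handed in; nothing more can be done
None
```

The canister stands on the blue mat, all five wood chips are in the green bin and the lever is parked in the white notch; I handed the job in at about 54 s of the 208 s allowed, and it returned no verdict.

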